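# Empty and collapse the folding crate

### The arm

A 6-joint arm with a two-finger parallel gripper is mounted at the origin on the work surface. World frame = base frame: x ahead of the robot, y to its left, z up, the work surface at z = 0. Lengths are in m, angles in degrees, forces in N, time in s.
With the tool pointing down it reaches from about 0.375 to 0.9 m from the base axis. Payload 3.1 kg.
Tool frame: the origin (TCP) lies midway between the tips of the shut fingers; the grasp point (between the pads) lies 19 mm behind it; x points along the fingers, z is the direction in which the jaws open and shut, and the axes are right-handed (so a half turn about x gives the same grasp; the last joint's range is limited). The gripper opens to 87 mm and grips with 3 to 60 N. Pads are 19 mm wide; open, the fingers measure 117 mm over their backs; the gripper's body (75 mm by 190 mm) begins 51 mm behind the grasp point.
Start: joints at [58.929, 30.224, 82.088, -0, 67.689, -10.227], TCP at [0.222, 0.584, 0.223] pointing down, gripper open.
Joint ranges: [-176.69, 176.69], [-43.24, 126.21], [12.49, 139.97], [-82, 262], [0, 151.66], [-163.58, 163.58]. Speed limits (degrees/s): [159.86, 159.86, 180, 180, 180, 180].

### API

Orientations are given as a 3x3 rotation matrix whose columns are the frame's x, y, z axes.
In Python, from rig import * gives the robot as it stands.
- The arm moves only by the tool play_rows, never from a script. Its argument "rows" is a list that holds one entry, the list of rows, each a list of 7 numbers: the shift along the tool's x, y, z in m, then the turn, a rotation vector about the tool's x, y, z in degrees, then the finger opening in m, from 0 to 0.087. A call has 1 to 12 rows; each row is the pose to reach, as a shift and turn from the pose commanded when the call began, along the tool's axes at that moment; what a row does not reach only later rows make up. A row lasts 1/10 s, in which the tool goes at most 50 mm and 8.59 degrees, less where a joint would pass 70% of its speed; a pose out of reach is approached as far as the arm can. A call with a gripper value outside its range is refused whole. The fingers move at their own pace and stop on an object; the grip force is fixed at half the most. Time passes only in rows, so rows that repeat a pose let the fingers close. It gives the time, the measured TCP pose, the force and the opening at its end, in the units of the state.
- read_state(): the state, without advancing time (a new reading comes with each control period).
- capture(name): name is "scene" or "top" or "wrist"; returns a dict with "pixels" (480x640x3 uint8, red, green, blue), "intrinsics" (3x3 intrinsics, pixels), "k1" (the pictures are not rectified: a ray, as slopes to the right and down, at radius r is drawn at 1 + k1 r^2 times it, then the intrinsics apply), "rvec" (rotation vector, rad) and "tvec" (3), from world to camera coordinates, as OpenCV has them. Camera axes: x right, y down, z forward; pixel columns grow to the right and rows downward; lengths in m; the calibration is good to about 2 mm. A picture is of the moment at which its call begins. There is no depth.
- hand_in(): hands the job in, once; it reports no verdict.
Trained networks look in the newest picture that a camera, given by its name, has taken for a name from the list of things; names that differ only in an ending like _2 or _b are one class to them, and where a whole thing is asked for, a point or a joint stands for the part that bears it (a point fixed in the world has none). Each returns a list of dicts, best first, with "p" (0 to 1); they miss things now and then, are a little off and sometimes report something else, mostly with a low value. They report only what shows in the picture. A call takes as long as a camera call. They do not tell look-alikes from the thing itself.
- trace(camera, target): "mask" (480x640 bool, what is visible of it) and "at" ([column, row] in pixels, amid what is visible of it).
The state is a dict: "time_s": time; "joint_positions": joint angles; "qvel": joint speeds; "tau": joint torques, N m; "position": TCP position; "tcp_rot": TCP orientation; "force": force on the tool from outside, world axes, zero at the start; "moment": the same for the moment, N m; "opening": opening from 0.0 (shut) to 1.0 (fully open).
Only numpy, scipy, OpenCV 4.12 (cv2) and the standard library are available. Lean on these libraries where they do the work, as an engineer would, in place of code of your own. Each camera call takes 0.05 s, during which the arm holds its last target.

### The job

Empty the blue folding crate by standing its tins upright in the cardboard tray, then collapse it: push the wooden dowel through the two small holes in the crate's right-hand end (on the robot's right) to press back the spring catches of the two long sides (with the dowel, not with the fingers), fold both long sides flat, and then both ends flat on top of them. Leave the dowel lying in its grey dish and do not disturb the other goods on the bench.

Things in the scene. Friction and masses are not known exactly. Their poses are not given: they have to be found in the camera images.
- crate: base of the blue plastic folding crate, fixed to the bench between steel angles. Origin: centre of its underside; x points away from the robot, from the front long side to the back one, y along its length to the left end, z up. Base 200 (x) by 264 (y) mm; inside, between the walls, 176 by 240 mm; floor 4 mm above the bench; standing walls all end 110 mm above the bench
- front_hole (a point): mouth, on the outer face of the right end, of the 18 mm square hole at the front side's catch. Crate frame while the end stands: x -80, y -130, z 96 mm. Push square to that face, along the crate's +y. The catch's 14 mm square nose lies 3 mm inside the mouth; it is free once the dowel's tip is 11 to 14 mm inside. 1.5 N to start, 4 N at the stop, 15 mm inside. The point turns with the end
- back_hole (a point): the same for the back long side's catch: crate frame x +80, y -130, z 96 mm
- front_top (a point): middle of the top edge (mid-thickness) of the front long side, near the robot; moves with it. Panel 8 mm thick, 236 mm long, 86 mm high, hinged at its inner lower edge: crate x = -88, z = 24 mm. On its inner face at the right-hand end sits its catch in a housing (17 mm inward, 30 mm long, 86 to 106 mm above the bench), whose nose in the hole of the right end locks the side upright
- back_top (a point): the same for the back long side, hinged at crate x = +88, z = 24 mm; its catch also works in the right end
- left_top (a point): middle of the top edge (mid-thickness) of the left end; moves with it. Panel 10 mm thick, 200 mm wide, 74 mm high, hinged at its inner lower edge: crate y = +120, z = 36 mm. The standing long sides keep the ends from folding; the folded long sides lie under the ends
- right_top (a point): the same for the right end, hinged at crate y = -120, z = 36 mm; it has the two catch holes
- front_side (a joint): hinge of the crate's front long side: 0 standing upright, 1.571 folded inward and lying flat. Up to 0.05 while locked. When its catch is pressed back, a leaf spring at its foot tips it inward to 0.15 to 0.3, and the catch cannot snap in again. Stiff hinge: it stays there, and falls flat by itself once pushed past about 40 degrees
- back_side (a joint): hinge of the crate's back long side: 0 standing upright, 1.571 folded inward and lying flat; behaves as the front one
- left_end (a joint): hinge of the crate's left end: 0 standing upright, 1.571 folded inward and lying flat; stiff hinge, falls flat by itself past about 40 degrees
- right_end (a joint): hinge of the crate's right end: 0 standing upright, 1.571 folded inward and lying flat; as the left one
- front_catch (a joint): travel of the spring catch of the front long side, m: 0 sprung out (about 0.007 when it rubs on the end's inner face), 0.012 at its inner stop
- back_catch (a joint): the same for the back long side
- tin1_mid (a point): centre, half-way up, of a small steel food tin with a paper label, 54 mm in diameter and 92 mm high, about 0.2 kg, z axis up; 2 to 4 such tins stand in the crate (an absent one is not there)
- tin2_mid (a point): centre, half-way up, of a small steel food tin with a paper label, 54 mm in diameter and 92 mm high, about 0.2 kg, z axis up; 2 to 4 such tins stand in the crate (an absent one is not there)
- tin3_mid (a point): centre, half-way up, of a small steel food tin with a paper label, 54 mm in diameter and 92 mm high, about 0.2 kg, z axis up; 2 to 4 such tins stand in the crate (an absent one is not there)
- tin4_mid (a point): centre, half-way up, of a small steel food tin with a paper label, 54 mm in diameter and 92 mm high, about 0.2 kg, z axis up; 2 to 4 such tins stand in the crate (an absent one is not there)
- tray: low cardboard tray fixed on the bench to the left, 210 mm (its x) by 160 mm (its y) outside and 22 mm high, walls and floor 4 mm thick. Origin at the centre of its underside
- dish: shallow grey plastic dish fixed on the bench to the right, 170 mm (its x) by 124 mm (its y) outside and 14 mm high, walls and floor 3 mm thick. Origin at the centre of its underside. The dowel starts in it
- dowel_grip (a point): centre of the square wooden handle (60 mm long, 24 mm wide and high) of the dowel; its x axis points along the dowel to the tip. 50 g, lies flat
- dowel_tip (a point): tip of the round dowel, 12 mm in diameter, that stands 50 mm out of the handle's end: 80 mm from the handle's centre along its x axis
- jar: bystander: lidded glass jar, 84 mm in diameter, 120 mm high; origin under its centre
- carton: bystander: closed carton 120 by 170 by 85 mm; origin under its centre
- tape: bystander: roll of packing tape, 104 mm in diameter, 48 mm high; origin under its centre
Things that resemble listed ones, but are neither listed nor needed, are in the scene too. What is shaped like the part that bears tin4_mid but orange is not meant.

How it is judged:
By the outcome, as a careful person would: the job done as asked, in the order asked, and still so for the second after the job is handed in, with the robot touching nothing.
Of tin1, tin2, tin3, tin4 only 2 to 4 are there at a start; the rules pass over those that are not, and their reading is None.
At some moment in a run one of dowel may be knocked a few centimetres aside while the robot is not near it.
Once in a run the grip may slacken for a moment while it holds something.
It also fails if it takes over 208 s, if anything falls off the work surface, if the arm or the gripper's body presses on something with over 40 N, if the wrist force passes 120 N, or if a joint passes its speed limit or range.

## Working session

There is one attempt and no reset: what is moved stays moved. The work goes in short steps, Python scripts to look and compute and a tool call to move; the robot and the scene stay as the last step left them, time stands still between calls to the robot, and variables do not carry over. Pictures are saved under pics/ and viewed, and the job is handed in when it is done.

Besides the shell and the picture viewer there is one more tool, called as a command line: name --argument value ..., lists and objects as JSON in quotes. play_rows: Moves the arm, as the interface text tells. Its arguments: {"type":"object","properties":{"rows":{"type":"array"}},"required":["rows"]}

```bash
ls; mkdir -p pics; cat > h.py <<'E'
import numpy as np, cv2
from rig import *
def cap(n,save=None):
    c=capture(n)
    if save: cv2.imwrite('pics/'+save+'.png',c['pixels'][:,:,::-1])
    return c
def ray(c,uv):
    K=np.array(c['intrinsics']);k1=c['k1']
    d=np.array([(uv[0]-K[0,2])/K[0,0],(uv[1]-K[1,2])/K[1,1]])
    s=d.copy()
    for _ in range(30): s=d/(1+k1*(s@s))
    R,_=cv2.Rodrigues(np.array(c['rvec'],float));t=np.array(c['tvec'],float).ravel()
    return -R.T@t, R.T@np.array([s[0],s[1],1.])
def atz(c,uv,z):
    o,d=ray(c,uv); return o+d*(z-o[2])/d[2]
def proj(c,P):
    K=np.array(c['intrinsics']);R,_=cv2.Rodrigues(np.array(c['rvec'],float));t=np.array(c['tvec'],float).ravel()
    p=R@np.array(P,float)+t; s=p[:2]/p[2]; s=s*(1+c['k1']*(s@s))
    return np.array([K[0,0]*s[0]+K[0,2],K[1,1]*s[1]+K[1,2]])
def tri(obs):
    A=np.zeros((3,3));b=np.zeros(3)
    for c,uv in obs:
        o,d=ray(c,uv);d/=np.linalg.norm(d);M=np.eye(3)-np.outer(d,d);A+=M;b+=M@o
    return np.linalg.solve(A,b)
E
python3 - <<'E'
from h import *
for n in ['scene','top','wrist']:
    c=cap(n,n+'0'); o,d=ray(c,(320,240)); print(n,o,d,c['k1'])
s=read_state(); print({k:np.round(v,3).tolist() for k,v in s.items()})
E
```

```text
pics
scene [ 1.17280985 -0.03778459  0.92287439] [-0.56600514  0.00856014 -0.82438169] -0.13007226270303043
top [ 0.48376263 -0.03478867  1.0036521 ] [ 0.09904518  0.02684997 -0.99480406] 0.009680481734447318
wrist [0.14671664 0.61309425 0.3842867 ] [ 0.27911449 -0.09132465 -0.95604422] -0.045274837796422385
{'time_s': 0.15, 'joint_positions': [58.929, 30.267, 82.14, -0.0, 67.687, -10.229], 'qvel': [-0.099, -0.158, -0.263, 0.002, 0.055, -0.108], 'tau': [0.0, -44.044, -17.684, 0.063, 0.055, -0.0], 'position': [0.222, 0.584, 0.222], 'tcp_rot': [[-0.001, -0.935, 0.356], [-0.001, 0.356, 0.935], [-1.0, 0.0, -0.002]], 'force': [0.627, 0.759, 0.299], 'moment': [-0.018, -0.019, -0.02], 'opening': 1.006}
```

View pics/scene0.png

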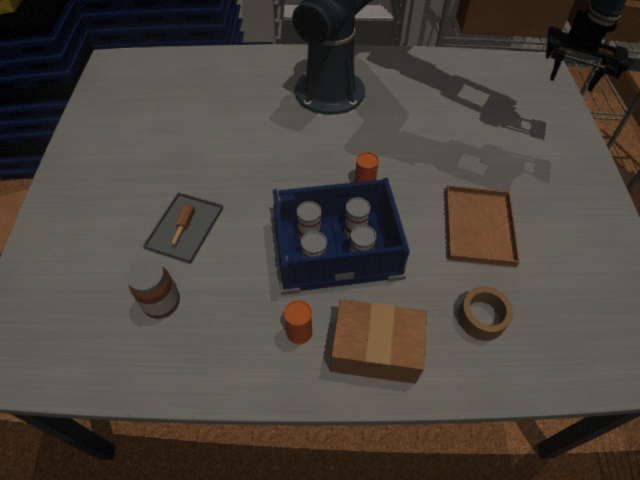

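View pics/top0.png

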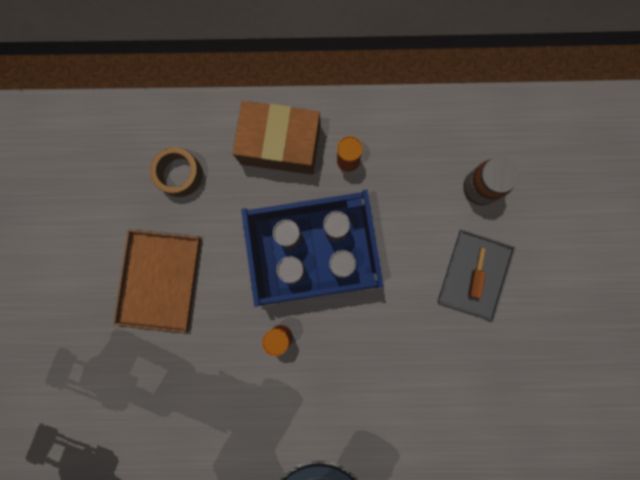

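View pics/wrist0.png

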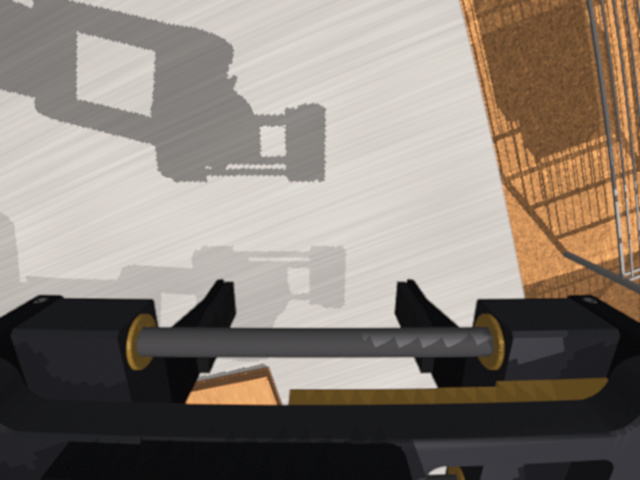

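The scene view shows four tins in the crate, with orange look-alikes outside it at (367,168) and (298,322). The dowel is in the dish at (183,225), the tray at (480,225), and the jar, carton and tape stand around them.

```bash
python3 - <<'E'
from h import *
import pickle
cs={n:cap(n) for n in ['scene','top']}
zs={'crate':.0,'front_top':.11,'back_top':.11,'left_top':.11,'right_top':.11,'tin1_mid':.092,'tray':.022,'dish':.014,'dowel_grip':.015,'jar':.1,'carton':.085,'tape':.048}
out={}
for t,z in zs.items():
    for n in cs:
        for r in trace(n,t)[:6]:
            m=r['mask']; 
            P=atz(cs[n],r['at'],z)
            q=cv2.minAreaRect(np.argwhere(m)[:,::-1].astype(np.float32))
            print(t,n,round(r['p'],2),np.round(r['at']),m.sum(),np.round(P,3), np.round(q[1]),round(q[2]))
            out.setdefault((t,n),[]).append(r)
pickle.dump((cs,out),open('t0.pkl','wb'))
print(read_state()['time_s'])
E
```

```text
crate scene 0.67 [339. 244.] 10084 [0.549 0.015 0.   ] [104. 132.] 83
crate top 0.69 [309. 249.] 10406 [0.564 0.016 0.   ] [102. 132.] 81
crate top 0.57 [369. 238.] 718 [ 0.587 -0.118  0.   ] [98.  9.] 81
front_top scene 0.73 [329. 194.] 2255 [ 0.492 -0.009  0.11 ] [ 27. 107.] 84
front_top top 0.92 [326. 288.] 867 [ 0.477 -0.023  0.11 ] [ 14. 120.] 79
back_top scene 0.75 [341. 260.] 2846 [0.663 0.012 0.11 ] [ 31. 117.] 84
back_top scene 0.46 [187. 230.] 2744 [ 0.589 -0.307  0.11 ] [49. 76.] 32
back_top top 0.86 [309. 206.] 1160 [0.643 0.01  0.11 ] [ 13. 116.] 83
left_top scene 0.88 [395. 220.] 1090 [0.564 0.128 0.11 ] [92. 16.] 74
left_top scene 0.48 [306. 218.] 720 [ 0.559 -0.06   0.11 ] [37. 23.] 90
left_top scene 0.36 [182. 223.] 399 [ 0.573 -0.319  0.11 ] [13. 42.] 27
left_top top 0.57 [250. 257.] 1038 [0.54  0.129 0.11 ] [100.  12.] 83
right_top scene 0.61 [280. 240.] 515 [ 0.614 -0.111  0.11 ] [94.  6.] 83
right_top top 0.74 [373. 240.] 652 [ 0.573 -0.117  0.11 ] [96.  8.] 81
right_top top 0.62 [251. 256.] 1051 [0.541 0.127 0.11 ] [99. 12.] 82
tin1_mid scene 0.58 [306. 216.] 69
[... 901 characters left out ...]
015] [14. 50.] 10
dowel_grip top 0.53 [311. 205.] 1286 [0.662 0.012 0.015] [ 15. 117.] 81
jar scene 0.58 [152. 287.] 2332 [ 0.721 -0.358  0.1  ] [62. 44.] 55
jar top 0.9 [492. 182.] 1847 [ 0.689 -0.363  0.1  ] [39. 58.] 63
carton scene 0.72 [381. 341.] 6719 [0.824 0.083 0.085] [94. 76.] 8
carton scene 0.53 [342. 265.] 2597 [0.66  0.016 0.085] [ 29. 116.] 87
carton top 0.64 [281. 137.] 5179 [0.796 0.07  0.085] [83. 64.] 8
carton top 0.43 [368. 240.] 756 [ 0.574 -0.108  0.085] [100.   9.] 81
tape scene 0.58 [492. 307.] 1712 [0.737 0.323 0.048] [51. 53.] 27
tape scene 0.48 [328. 196.] 2309 [ 0.446 -0.009  0.048] [ 27. 107.] 84
tape top 0.83 [167. 166.] 1403 [0.745 0.326 0.048] [52. 46.] 39
1.45
```

```bash
python3 - <<'E'
from h import *
for n,b in [('top',(230,180,400,320)),('scene',(260,170,420,300)),('top',(430,220,530,330)),('top',(105,220,210,340))]:
    i=cv2.imread(f'pics/{n}0.png'); x0,y0,x1,y1=b
    k=cv2.convertScaleAbs(i[y0:y1,x0:x1],alpha=2.0,beta=10); f=4.5
    k=cv2.resize(k,None,fx=f,fy=f,interpolation=cv2.INTER_CUBIC)
    for x in range(x0,x1,10): cv2.putText(k,str(x),(int((x-x0)*f),10),0,.35,(0,255,255));cv2.line(k,(int((x-x0+.5)*f),12),(int((x-x0+.5)*f),18),(0,255,255))
    for y in range(y0,y1,10): cv2.putText(k,str(y),(0,int((y-y0)*f)+5),0,.35,(0,255,255))
    cv2.imwrite(f'pics/z_{n}_{x0}.png',k); print(k.shape)
E
```

```text
(630, 765, 3)
(585, 720, 3)
(495, 450, 3)
(540, 472, 3)
```

View pics/z_top_230.png

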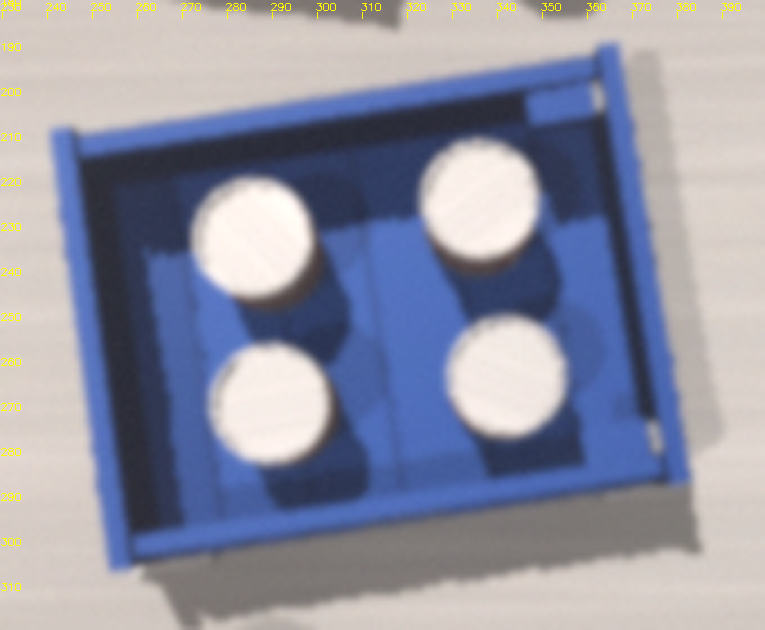

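View pics/z_scene_260.png

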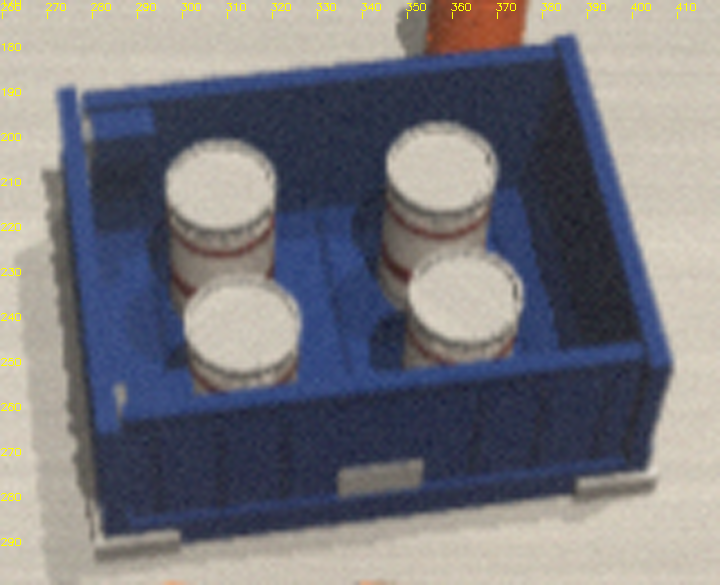

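View pics/z_top_430.png

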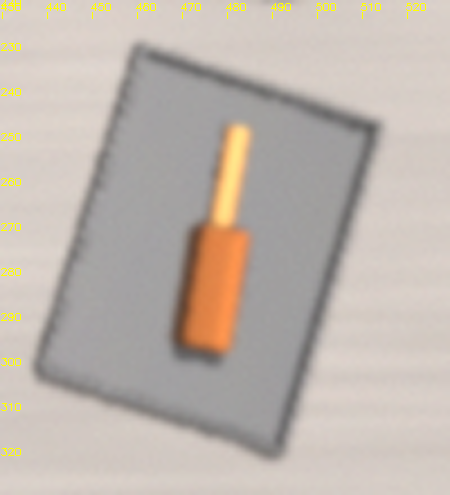

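View pics/z_top_105.png

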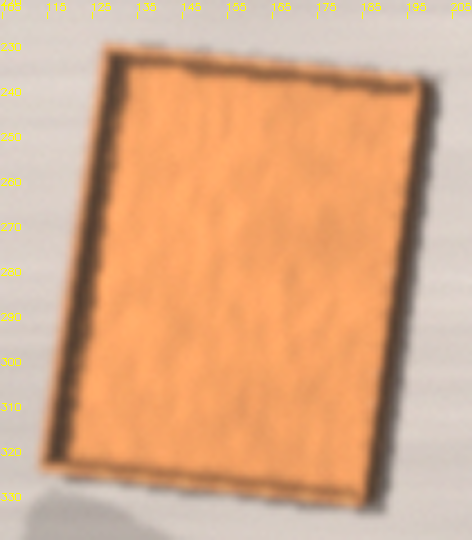

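```bash
python3 - <<'E'
from h import *
import pickle
from scipy.optimize import least_squares
cs,out=pickle.load(open('t0.pkl','rb'))
def px(o,l): return np.array([[o[0]+x/4.5-.39,o[1]+y/4.5-.39] for x,y in l])
def fit(Lx,Ly,z,obs,g):
    # corners order: BL,BR,FR,FL
    C=np.array([[Lx,Ly],[Lx,-Ly],[-Lx,-Ly],[-Lx,Ly]])
    def W(p):
        c,s=np.cos(p[2]),np.sin(p[2]); return np.c_[C@np.array([[c,s],[-s,c]])+p[:2],np.full(4,z)]
    f=lambda p:np.concatenate([(proj(cs[n],P)-u) for n,U in obs for P,u in zip(W(p),U)])
    r=least_squares(f,g); print(np.round(r.x,4),np.degrees(r.x[2]).round(2),np.round(r.fun.reshape(-1,2),1).tolist())
    return r.x
ot=(230,180);os=(260,170)
t=px(ot,[(52,129),(618,44),(690,481),(112,570)])
s=px(os,[(668,365),(100,430),(66,88),(572,38)])
print('crate');fit(.1,.132,.11,[('top',t)],[.56,.01,.1]);fit(.1,.132,.11,[('scene',s)],[.56,.01,.1]);fit(.1,.132,.11,[('top',t),('scene',s)],[.56,.01,.1])
T=px(ot,[(253,238),(480,199),(507,376),(270,404)]);S=px(os,[(465,283),(243,326),(221,187),(442,168)])
for a,b in zip(T,S): print('tin',np.round([atz(cs['top'],a,.096),atz(cs['scene'],b,.096)],4).tolist(), np.round(tri([(cs['top'],a),(cs['scene'],b)]),4))
D=px((430,220),[(137,42),(381,124),(280,458),(35,374)])
print('dish');fit(.085,.062,.014,[('top',D)],[.5,-.33,-.2])
Y=px((105,220),[(106,44),(432,77),(378,508),(40,470)])
print('tray');fit(.105,.08,.022,[('top',Y)],[.5,.34,0])
Q=px((430,220),[(236,126),(215,345)])  # tip, handle centre px 
for name,u,z in [('tip',(239,124),.015+.0),('hfront',(219,228),.027),('hback',(205,351),.027)]:
    print(name,atz(cs['top'],px((430,220),[u])[0],z).round(4))
E
```

```text
crate
[0.5588 0.0069 0.1415] 8.11 [[-1.4, 0.0], [1.4, -0.7], [1.6, 0.1], [-1.6, 0.5]]
[0.5592 0.009  0.1359] 7.79 [[2.4, -0.0], [-1.8, 0.5], [-2.6, -0.5], [2.1, -1.0]]
[0.5589 0.0079 0.1392] 7.98 [[-1.8, -0.2], [1.1, -0.7], [1.0, 0.2], [-2.2, 0.3], [1.9, -0.3], [-2.2, 0.6], [-3.2, -0.4], [1.4, -1.2]]
tin [[0.5903, 0.0595, 0.096], [0.5857, 0.061, 0.096]] [0.5897 0.0597 0.1015]
tin [[0.607, -0.0439, 0.096], [0.6103, -0.0424, 0.096]] [ 0.6076 -0.0432  0.092 ]
tin [[0.5264, -0.0551, 0.096], [0.5296, -0.0534, 0.096]] [ 0.5266 -0.0543  0.0922]
tin [[0.5149, 0.0519, 0.096], [0.5175, 0.0535, 0.096]] [0.515  0.053  0.0928]
dish
[ 0.502  -0.3494 -0.3372] -19.32 [[0.0, 0.4], [0.0, 0.0], [0.2, -0.2], [-0.2, -0.2]]
tray
[ 0.4968  0.3488 -0.1123] -6.44 [[0.7, -0.1], [-0.5, -0.2], [-1.3, -0.2], [1.1, 0.6]]
tip [ 0.5624 -0.3668  0.015 ]
hfront [ 0.5114 -0.3509  0.027 ]
hback [ 0.4527 -0.3416  0.027 ]
```

```bash
cat >> h.py <<'E'
from scipy.spatial.transform import Rotation as Rn
def down(a):
    a=np.radians(a); x=np.array([0,0,-1.]); z=np.array([np.cos(a),np.sin(a),0]); return np.c_[x,np.cross(z,x),z]
CR=np.array([0.5589,0.0079]); CY=np.radians(8.0)
def crate(x,y,z=None):
    c,s=np.cos(CY),np.sin(CY); p=CR+np.array([c*x-s*y,s*x+c*y]); return np.r_[p,z] if z is not None else p
def tray(x,y,z):
    a=-.1123;c,s=np.cos(a),np.sin(a); return np.array([.4968+c*x-s*y,.3488+s*x+c*y,z])
def goto(*goals):
    s=read_state(); p=np.array(s['position']);R=np.array(s['tcp_rot'])
    x=-R[:,2]; ang=np.degrees(np.arctan2(R[1,2],R[0,2]))
    print('t',round(s['time_s'],2),'pos',np.round(p,4),'jaw',round(ang,1),'F',np.round(s['force'],1),'open',round(s['opening']*87,1))
    for P,a in goals:
        Rg=down(a); d=R.T@(np.array(P)-p); w=Rn.from_matrix(R.T@Rg).as_rotvec(degrees=True)
        print(np.round(P,4),a,'shift',np.round(d,4),'turn',np.round(w,1),'len',round(np.linalg.norm(d),3))
E
python3 - <<'E'
from h import *
from scipy.optimize import least_squares
import pickle
for t in [(.589,.060),(.607,-.043),(.527,-.054),(.5155,.0525)]:
    d=np.array(t)-CR; print('tin crate', np.round([np.cos(CY)*d[0]+np.sin(CY)*d[1],-np.sin(CY)*d[0]+np.cos(CY)*d[1]],4))
goto(((.589,.060,.17),98),((.589,.060,.055),98))
E
```

```text
tin crate [0.0371 0.0474]
tin crate [ 0.0405 -0.0571]
tin crate [-0.0402 -0.0569]
tin crate [-0.0368  0.0502]
t 1.45 pos [0.2224 0.5841 0.2226] jaw 69.2 F [-0.4 -0.2  0.3] open 87.2
[0.589 0.06  0.17 ] 98 shift [ 0.0525 -0.5292 -0.3593] turn [-28.8   0.   -0. ] len 0.642
[0.589 0.06  0.055] 98 shift [ 0.1675 -0.5292 -0.3593] turn [-28.8   0.   -0. ] len 0.661
```

play_rows --rows '[[[0.0, -0.529, -0.359, -28.8, 0, 0, 0.08], [0.0, -0.529, -0.359, -28.8, 0, 0, 0.08], [0.0, -0.529, -0.359, -28.8, 0, 0, 0.08], [0.0, -0.529, -0.359, -28.8, 0, 0, 0.08], [0.0, -0.529, -0.359, -28.8, 0, 0, 0.08], [0.0, -0.529, -0.359, -28.8, 0, 0, 0.08], [0.0, -0.529, -0.359, -28.8, 0, 0, 0.08], [0.0, -0.529, -0.359, -28.8, 0, 0, 0.08], [0.0, -0.529, -0.359, -28.8, 0, 0, 0.08], [0.0, -0.529, -0.359, -28.8, 0, 0, 0.08], [0.0, -0.529, -0.359, -28.8, 0, 0, 0.08], [0.0, -0.529, -0.359, -28.8, 0, 0, 0.08]]]'

```text
time_s: 2.65
position: [0.5629, 0.0972, 0.2228]
tcp_rot: [[0.001, -0.99, -0.138], [0.0, -0.138, 0.99], [-1.0, -0.001, 0.0]]
force: [0.3, 1.5, -0.1]
opening: 0.92
```

play_rows --rows '[[[0, 0, 0, 0, 0, 0, 0.08], [0, 0, 0, 0, 0, 0, 0.08]]]'

```text
time_s: 2.85
position: [0.5623, 0.098, 0.2223]
tcp_rot: [[-0.001, -0.991, -0.135], [0.0, -0.135, 0.991], [-1.0, 0.0, 0.0]]
force: [-1.1, 0.3, -0.2]
opening: 0.917
```

```bash
python3 - <<'E'
from h import *
goto(((.589,.060,.15),98),((.589,.060,.055),98))
cap('wrist','w1')
E
```

```text
t 2.85 pos [0.5623 0.098  0.2223] jaw 97.8 F [-1.1  0.3 -0.2] open 79.8
[0.589 0.06  0.15 ] 98 shift [ 0.0723 -0.0214 -0.0413] turn [-0.2  0.  -0. ] len 0.086
[0.589 0.06  0.055] 98 shift [ 0.1673 -0.0214 -0.0413] turn [-0.2  0.  -0. ] len 0.174
```

View pics/w1.png

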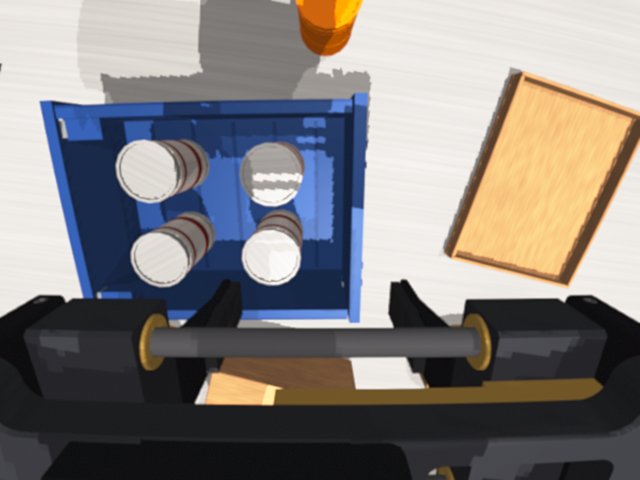

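```bash
python3 - <<'E'
from h import *
c=capture('wrist')
for u in [(272,257),(165,258),(147,171),(272,174)]: print(atz(c,u,.096).round(4))
print('corners',[atz(c,u,.11).round(4).tolist() for u in [(42,102),(366,94),(358,321)]])
print([crate(x,y).round(4).tolist() for x,y in [(-.1,-.13),(-.1,.13),(.1,.13)]])
E
```

```text
[0.5907 0.063  0.096 ]
[ 0.6056 -0.0363  0.096 ]
[ 0.527  -0.0526  0.096 ]
[0.5153 0.0554 0.096 ]
corners [[0.4806, -0.1315, 0.11], [0.443, 0.1223, 0.11], [0.6382, 0.1506, 0.11]]
[[0.478, -0.1348], [0.4418, 0.1227], [0.6398, 0.1506]]
```

play_rows --rows '[[[0.06, -0.021, -0.041, 0, 0, 0, 0.08], [0.06, -0.021, -0.041, 0, 0, 0, 0.08], [0.06, -0.021, -0.041, 0, 0, 0, 0.08], [0.1, -0.021, -0.041, 0, 0, 0, 0.08], [0.14, -0.021, -0.041, 0, 0, 0, 0.08], [0.167, -0.021, -0.041, 0, 0, 0, 0.08], [0.167, -0.021, -0.041, 0, 0, 0, 0.08], [0.167, -0.021, -0.041, 0, 0, 0, 0.04], [0.167, -0.021, -0.041, 0, 0, 0, 0.04], [0.167, -0.021, -0.041, 0, 0, 0, 0.04], [0.167, -0.021, -0.041, 0, 0, 0, 0.04], [0.167, -0.021, -0.041, 0, 0, 0, 0.04]]]'

```text
time_s: 4.15
position: [0.5894, 0.0612, 0.057]
tcp_rot: [[0.003, -0.99, -0.138], [-0.0, -0.138, 0.99], [-1.0, -0.003, -0.001]]
force: [-0.1, -0.5, 4.7]
opening: 0.613
```

play_rows --rows '[[[-0.03, 0, 0, 0, 0, 0, 0.04], [-0.08, 0, 0, 0, 0, 0, 0.04], [-0.13, 0, 0, 0, 0, 0, 0.04], [-0.15, 0, 0, 0, 0, 0, 0.04], [-0.15, 0, 0, 0, 0, 0, 0.04]]]'

```text
time_s: 4.65
position: [0.5905, 0.0613, 0.2093]
tcp_rot: [[0.008, -0.99, -0.138], [-0.001, -0.138, 0.99], [-1.0, -0.008, -0.002]]
force: [0.4, -0.4, -2.9]
opening: 0.615
```

```bash
python3 - <<'E'
from h import *
goto((tray(.058,.036,.2),173.6),(tray(.058,.036,.057),173.6))
E
```

```text
t 4.65 pos [0.5905 0.0613 0.2093] jaw 97.9 F [ 0.4 -0.4 -2.9] open 53.5
[0.5585 0.3781 0.2   ] 173.6 shift [ 0.0089 -0.012   0.3182] turn [-75.6  -0.4   0.3] len 0.319
[0.5585 0.3781 0.057 ] 173.6 shift [ 0.1518 -0.0109  0.3185] turn [-75.6  -0.4   0.3] len 0.353
```

play_rows --rows '[[[0.0, -0.012, 0.318, -75.6, 0, 0, 0.04], [0.0, -0.012, 0.318, -75.6, 0, 0, 0.04], [0.0, -0.012, 0.318, -75.6, 0, 0, 0.04], [0.0, -0.012, 0.318, -75.6, 0, 0, 0.04], [0.0, -0.012, 0.318, -75.6, 0, 0, 0.04], [0.0, -0.012, 0.318, -75.6, 0, 0, 0.04], [0.0, -0.012, 0.318, -75.6, 0, 0, 0.04], [0.0, -0.012, 0.318, -75.6, 0, 0, 0.04], [0.0, -0.012, 0.318, -75.6, 0, 0, 0.04], [0.0, -0.012, 0.318, -75.6, 0, 0, 0.04], [0.0, -0.012, 0.318, -75.6, 0, 0, 0.04]]]'

```text
time_s: 5.75
position: [0.5551, 0.3774, 0.2032]
tcp_rot: [[-0.004, -0.115, -0.993], [-0.002, -0.993, 0.115], [-1.0, 0.002, 0.004]]
force: [-0.6, 0.1, -3.0]
opening: 0.609
```

```bash
python3 - <<'E'
from h import *
goto((tray(.058,.036,.2),173.6),(tray(.058,.036,.057),173.6))
cap('wrist','w2')
E
```

```text
t 5.75 pos [0.5551 0.3774 0.2032] jaw 173.4 F [-0.6  0.1 -3. ] open 53.0
[0.5585 0.3781 0.2   ] 173.6 shift [ 0.0032 -0.0011 -0.0033] turn [-0.2  0.2 -0.1] len 0.005
[0.5585 0.3781 0.057 ] 173.6 shift [ 0.1462 -0.0014 -0.0038] turn [-0.2  0.2 -0.1] len 0.146
```

View pics/w2.png

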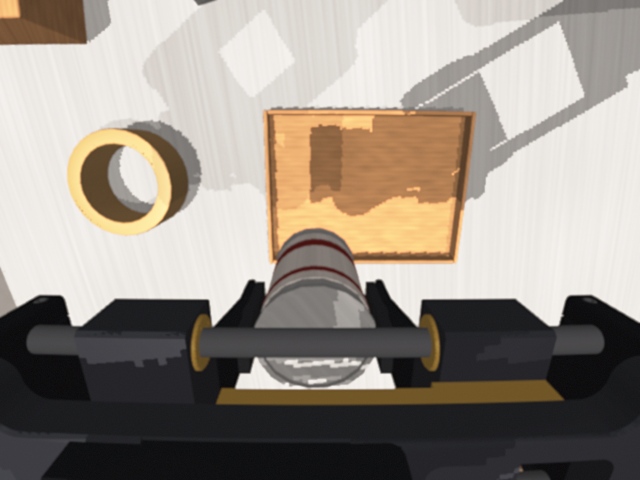

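The tin is held upright above the tray, whose corners are at about (265,110) and (475,112). I'll lower it now.

play_rows --rows '[[[0.04, -0.001, -0.003, 0, 0, 0, 0.04], [0.08, -0.001, -0.003, 0, 0, 0, 0.04], [0.115, -0.001, -0.003, 0, 0, 0, 0.04], [0.132, -0.001, -0.003, 0, 0, 0, 0.04], [0.14, -0.001, -0.003, 0, 0, 0, 0.04], [0.146, -0.001, -0.003, 0, 0, 0, 0.04], [0.147, -0.001, -0.003, 0, 0, 0, 0.04], [0.147, -0.001, -0.003, 0, 0, 0, 0.04]]]'

```text
time_s: 6.6
position: [0.5602, 0.379, 0.0596]
tcp_rot: [[0.002, -0.113, -0.994], [0.001, -0.994, 0.113], [-1.0, -0.001, -0.002]]
force: [0.6, 0.0, -1.7]
opening: 0.61
```

play_rows --rows '[[[0.002, 0, 0, 0, 0, 0, 0.04], [0.003, 0, 0, 0, 0, 0, 0.04], [0.003, 0, 0, 0, 0, 0, 0.04]]]'

```text
time_s: 6.9
position: [0.5601, 0.3791, 0.0572]
tcp_rot: [[0.002, -0.112, -0.994], [0.001, -0.994, 0.112], [-1.0, -0.001, -0.002]]
force: [0.4, -0.8, 3.6]
opening: 0.617
```

play_rows --rows '[[[0, 0, 0, 0, 0, 0, 0.08], [0, 0, 0, 0, 0, 0, 0.08], [0, 0, 0, 0, 0, 0, 0.08], [0, 0, 0, 0, 0, 0, 0.08], [-0.05, 0, 0, 0, 0, 0, 0.08], [-0.1, 0, 0, 0, 0, 0, 0.08], [-0.14, 0, 0, 0, 0, 0, 0.08]]]'

```text
time_s: 7.6
position: [0.5599, 0.379, 0.1977]
tcp_rot: [[0.001, -0.112, -0.994], [0.001, -0.994, 0.112], [-1.0, -0.001, -0.001]]
force: [1.2, -0.2, 0.5]
opening: 0.917
```

```bash
python3 - <<'E'
from h import *
goto(((.5153,.0545,.2),98),((.5155,.054,.057),98))
cap('wrist','w3')
E
```

```text
t 7.6 pos [0.5599 0.379  0.1977] jaw 173.6 F [ 1.2 -0.2  0.5] open 79.8
[0.5153 0.0545 0.2   ] 98 shift [-0.0026  0.3274  0.0079] turn [75.6 -0.   0.1] len 0.328
[0.5155 0.054  0.057 ] 98 shift [0.1404 0.328  0.0078] turn [75.6 -0.   0.1] len 0.357
```

View pics/w3.png

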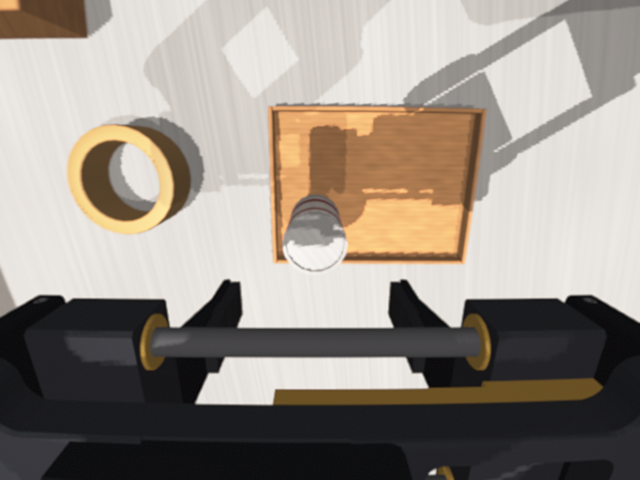

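The first tin is standing in the tray at about (315,240). Next is tin D.

play_rows --rows '[[[0, 0.327, 0.008, 75.6, 0, 0, 0.08], [0, 0.327, 0.008, 75.6, 0, 0, 0.08], [0, 0.327, 0.008, 75.6, 0, 0, 0.08], [0, 0.327, 0.008, 75.6, 0, 0, 0.08], [0, 0.327, 0.008, 75.6, 0, 0, 0.08], [0, 0.327, 0.008, 75.6, 0, 0, 0.08], [0, 0.327, 0.008, 75.6, 0, 0, 0.08], [0, 0.327, 0.008, 75.6, 0, 0, 0.08], [0, 0.327, 0.008, 75.6, 0, 0, 0.08], [0, 0.327, 0.008, 75.6, 0, 0, 0.08], [0, 0.327, 0.008, 75.6, 0, 0, 0.08]]]'

```text
time_s: 8.75
position: [0.5146, 0.0547, 0.1954]
tcp_rot: [[-0.0, -0.99, -0.141], [-0.0, -0.141, 0.99], [-1.0, 0.0, 0.0]]
force: [0.4, 0.1, 0.3]
opening: 0.921
```

```bash
python3 - <<'E'
from h import *
goto(((.5155,.054,.057),98))
E
```

```text
t 8.75 pos [0.5146 0.0547 0.1954] jaw 98.1 F [0.4 0.1 0.3] open 80.1
[0.5155 0.054  0.057 ] 98 shift [ 0.1384 -0.0008 -0.0008] turn [ 0.1  0.  -0. ] len 0.138
```

play_rows --rows '[[[0.04, -0.001, -0.001, 0, 0, 0, 0.08], [0.08, -0.001, -0.001, 0, 0, 0, 0.08], [0.12, -0.001, -0.001, 0, 0, 0, 0.08], [0.138, -0.001, -0.001, 0, 0, 0, 0.08], [0.138, -0.001, -0.001, 0, 0, 0, 0.08], [0.138, -0.001, -0.001, 0, 0, 0, 0.04], [0.138, -0.001, -0.001, 0, 0, 0, 0.04], [0.138, -0.001, -0.001, 0, 0, 0, 0.04], [0.138, -0.001, -0.001, 0, 0, 0, 0.04], [0.138, -0.001, -0.001, 0, 0, 0, 0.04]]]'

```text
time_s: 9.75
position: [0.5166, 0.0537, 0.0586]
tcp_rot: [[0.002, -0.99, -0.139], [-0.0, -0.139, 0.99], [-1.0, -0.002, -0.001]]
force: [0.0, -0.2, 3.6]
opening: 0.613
```

play_rows --rows '[[[-0.03, 0, 0, 0, 0, 0, 0.04], [-0.08, 0, 0, 0, 0, 0, 0.04], [-0.12, 0, 0, 0, 0, 0, 0.04], [-0.145, 0, 0, 0, 0, 0, 0.04], [-0.145, 0, 0, 0, 0, 0, 0.04]]]'

```text
time_s: 10.25
position: [0.5182, 0.0536, 0.2063]
tcp_rot: [[0.009, -0.99, -0.139], [-0.001, -0.139, 0.99], [-1.0, -0.009, -0.002]]
force: [0.4, -0.6, -2.1]
opening: 0.612
```

```bash
python3 - <<'E'
from h import *
goto((tray(-.058,.036,.2),173.6),(tray(-.058,.036,.057),173.6))
E
```

```text
t 10.25 pos [0.5182 0.0536 0.2063] jaw 98.0 F [ 0.4 -0.6 -2.1] open 53.3
[0.4432 0.3911 0.2   ] 173.6 shift [0.0054 0.0276 0.3446] turn [-75.6  -0.4   0.3] len 0.346
[0.4432 0.3911 0.057 ] 173.6 shift [0.1483 0.0288 0.3449] turn [-75.6  -0.4   0.3] len 0.377
```

play_rows --rows '[[[0, 0.028, 0.345, -75.6, 0, 0, 0.04], [0, 0.028, 0.345, -75.6, 0, 0, 0.04], [0, 0.028, 0.345, -75.6, 0, 0, 0.04], [0, 0.028, 0.345, -75.6, 0, 0, 0.04], [0, 0.028, 0.345, -75.6, 0, 0, 0.04], [0, 0.028, 0.345, -75.6, 0, 0, 0.04], [0, 0.028, 0.345, -75.6, 0, 0, 0.04], [0, 0.028, 0.345, -75.6, 0, 0, 0.04], [0, 0.028, 0.345, -75.6, 0, 0, 0.04], [0, 0.028, 0.345, -75.6, 0, 0, 0.04], [0, 0.028, 0.345, -75.6, 0, 0, 0.04]]]'

```text
time_s: 11.35
position: [0.4395, 0.391, 0.201]
tcp_rot: [[-0.003, -0.115, -0.993], [-0.001, -0.993, 0.115], [-1.0, 0.002, 0.002]]
force: [0.1, 0.1, -3.3]
opening: 0.616
```

```bash
python3 - <<'E'
from h import *
goto((tray(-.058,.036,.2),173.6),(tray(-.058,.036,.057),173.6))
E
```

```text
t 11.35 pos [0.4395 0.391  0.201 ] jaw 173.4 F [ 0.1  0.1 -3.3] open 53.6
[0.4432 0.3911 0.2   ] 173.6 shift [ 0.001  -0.0005 -0.0037] turn [-0.2  0.1 -0.1] len 0.004
[0.4432 0.3911 0.057 ] 173.6 shift [ 0.144  -0.0008 -0.004 ] turn [-0.2  0.1 -0.1] len 0.144
```

play_rows --rows '[[[0.04, -0.001, -0.003, 0, 0, 0, 0.04], [0.08, -0.001, -0.003, 0, 0, 0, 0.04], [0.115, -0.001, -0.003, 0, 0, 0, 0.04], [0.132, -0.001, -0.003, 0, 0, 0, 0.04], [0.14, -0.001, -0.003, 0, 0, 0, 0.04], [0.143, -0.001, -0.003, 0, 0, 0, 0.04], [0.146, -0.001, -0.003, 0, 0, 0, 0.04], [0.147, -0.001, -0.003, 0, 0, 0, 0.04], [0.147, -0.001, -0.003, 0, 0, 0, 0.04]]]'

```text
time_s: 12.25
position: [0.4433, 0.3918, 0.0586]
tcp_rot: [[0.0, -0.113, -0.994], [-0.0, -0.994, 0.113], [-1.0, 0.0, -0.0]]
force: [-3.8, -3.8, 9.9]
opening: 0.616
```

play_rows --rows '[[[0, 0, 0, 0, 0, 0, 0.08], [0, 0, 0, 0, 0, 0, 0.08], [0, 0, 0, 0, 0, 0, 0.08], [0, 0, 0, 0, 0, 0, 0.08], [-0.05, 0, 0, 0, 0, 0, 0.08], [-0.1, 0, 0, 0, 0, 0, 0.08], [-0.14, 0, 0, 0, 0, 0, 0.08]]]'

```text
time_s: 12.95
position: [0.444, 0.3926, 0.1975]
tcp_rot: [[0.001, -0.112, -0.994], [0.001, -0.994, 0.112], [-1.0, -0.001, -0.001]]
force: [0.5, 0.1, -0.3]
opening: 0.916
```

```bash
python3 - <<'E'
from h import *
cap('wrist','w4')
goto(((.607,-.040,.2),98))
E
```

```text
t 13.0 pos [0.4473 0.3949 0.2045] jaw 173.6 F [1.5 0.9 3.6] open 80.1
[ 0.607 -0.04   0.2  ] 98 shift [ 0.0033  0.4143 -0.2072] turn [75.6 -0.2  0.8] len 0.463
```

View pics/w4.png

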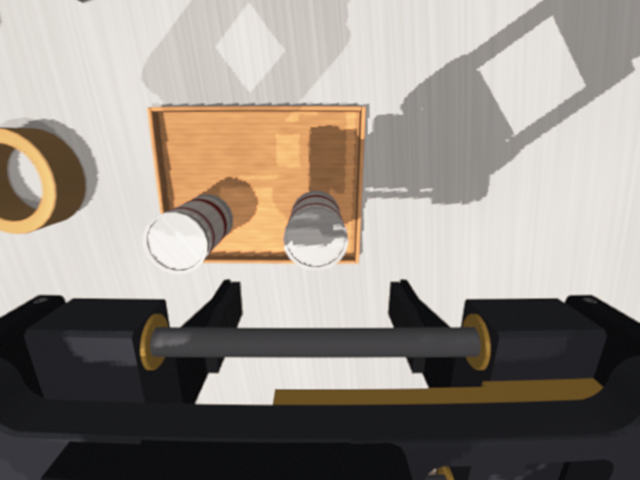

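Two tins are standing in the tray, at (180,240) and (317,235). Next is tin B.

play_rows --rows '[[[0, 0.414, -0.206, 75.6, 0, 0, 0.08], [0, 0.414, -0.206, 75.6, 0, 0, 0.08], [0, 0.414, -0.206, 75.6, 0, 0, 0.08], [0, 0.414, -0.206, 75.6, 0, 0, 0.08], [0, 0.414, -0.206, 75.6, 0, 0, 0.08], [0, 0.414, -0.206, 75.6, 0, 0, 0.08], [0, 0.414, -0.206, 75.6, 0, 0, 0.08], [0, 0.414, -0.206, 75.6, 0, 0, 0.08], [0, 0.414, -0.206, 75.6, 0, 0, 0.08], [0, 0.414, -0.206, 75.6, 0, 0, 0.08], [0, 0.414, -0.206, 75.6, 0, 0, 0.08], [0, 0.414, -0.206, 75.6, 0, 0, 0.08]]]'

```text
time_s: 14.2
position: [0.6007, -0.0411, 0.195]
tcp_rot: [[-0.002, -0.99, -0.139], [0.001, -0.139, 0.99], [-1.0, 0.002, 0.002]]
force: [-0.1, 1.2, -0.4]
opening: 0.924
```

```bash
python3 - <<'E'
from h import *
cap('wrist','w5')
goto(((.607,-.042,.057),98))
E
```

```text
t 14.25 pos [ 0.6005 -0.0404  0.1951] jaw 98.1 F [-0.4 -0.3 -0.1] open 80.1
[ 0.607 -0.042  0.057] 98 shift [ 0.1381 -0.0064 -0.0026] turn [ 0.1  0.1 -0.1] len 0.138
```

View pics/w5.png

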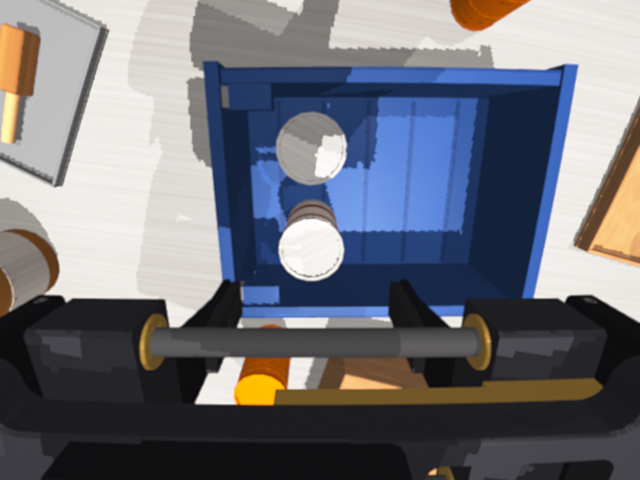

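Tins B (311,248) and C (311,148) remain in the crate, and the fingers are centred on B.

```bash
python3 - <<'E'
from h import *
c=capture('wrist')
for u in [(311,249),(311.5,148)]: print(atz(c,u,.096).round(4))
for x,y in [(-.1,-.13),(-.1,.13),(.1,.13)]: print(proj(c,crate(x,y,.11)).round())
E
```

```text
[ 0.6081 -0.0427  0.096 ]
[ 0.5277 -0.0534  0.096 ]
[203.  57.]
[578.  63.]
[527. 318.]
```

play_rows --rows '[[[0.04, -0.006, -0.001, 0, 0, 0, 0.08], [0.08, -0.006, -0.001, 0, 0, 0, 0.08], [0.12, -0.006, -0.001, 0, 0, 0, 0.08], [0.138, -0.006, -0.001, 0, 0, 0, 0.08], [0.138, -0.006, -0.001, 0, 0, 0, 0.08], [0.138, -0.006, -0.001, 0, 0, 0, 0.04], [0.138, -0.006, -0.001, 0, 0, 0, 0.04], [0.138, -0.006, -0.001, 0, 0, 0, 0.04], [0.138, -0.006, -0.001, 0, 0, 0, 0.04], [0.138, -0.006, -0.001, 0, 0, 0, 0.04]]]'

```text
time_s: 15.3
position: [0.6086, -0.0426, 0.0588]
tcp_rot: [[0.002, -0.99, -0.138], [-0.001, -0.138, 0.99], [-1.0, -0.002, -0.001]]
force: [0.4, -0.9, 4.4]
opening: 0.611
```

play_rows --rows '[[[-0.03, 0, 0, 0, 0, 0, 0.04], [-0.08, 0, 0, 0, 0, 0, 0.04], [-0.12, 0, 0, 0, 0, 0, 0.04], [-0.145, 0, 0, 0, 0, 0, 0.04], [-0.145, 0, 0, 0, 0, 0, 0.04]]]'

```text
time_s: 15.8
position: [0.6103, -0.043, 0.2069]
tcp_rot: [[0.009, -0.99, -0.138], [-0.002, -0.138, 0.99], [-1.0, -0.009, -0.003]]
force: [1.0, 0.2, -2.2]
opening: 0.614
```

```bash
python3 - <<'E'
from h import *
goto((tray(.058,-.036,.2),173.6),(tray(.058,-.036,.057),173.6))
E
```

```text
t 15.8 pos [ 0.6103 -0.043   0.2069] jaw 98.0 F [ 1.   0.2 -2.2] open 53.4
[0.5504 0.3065 0.2   ] 173.6 shift [0.0056 0.011  0.3545] turn [-75.6  -0.5   0.3] len 0.355
[0.5504 0.3065 0.057 ] 173.6 shift [0.1486 0.0122 0.355 ] turn [-75.6  -0.5   0.3] len 0.385
```

play_rows --rows '[[[0, 0.012, 0.355, -75.6, 0, 0, 0.04], [0, 0.012, 0.355, -75.6, 0, 0, 0.04], [0, 0.012, 0.355, -75.6, 0, 0, 0.04], [0, 0.012, 0.355, -75.6, 0, 0, 0.04], [0, 0.012, 0.355, -75.6, 0, 0, 0.04], [0, 0.012, 0.355, -75.6, 0, 0, 0.04], [0, 0.012, 0.355, -75.6, 0, 0, 0.04], [0, 0.012, 0.355, -75.6, 0, 0, 0.04], [0, 0.012, 0.355, -75.6, 0, 0, 0.04], [0, 0.012, 0.355, -75.6, 0, 0, 0.04], [0, 0.012, 0.355, -75.6, 0, 0, 0.04]]]'

```text
time_s: 16.9
position: [0.5458, 0.307, 0.2009]
tcp_rot: [[-0.003, -0.115, -0.993], [-0.001, -0.993, 0.115], [-1.0, 0.001, 0.003]]
force: [0.1, 0.1, -1.3]
opening: 0.611
```

```bash
python3 - <<'E'
from h import *
goto((tray(.058,-.036,.057),173.6))
E
```

```text
t 16.9 pos [0.5458 0.307  0.2009] jaw 173.4 F [ 0.1  0.1 -1.3] open 53.2
[0.5504 0.3065 0.057 ] 173.6 shift [ 0.1438 -0.0003 -0.0051] turn [-0.2  0.2 -0.1] len 0.144
```

play_rows --rows '[[[0.04, 0, -0.004, 0, 0, 0, 0.04], [0.08, 0, -0.004, 0, 0, 0, 0.04], [0.115, 0, -0.004, 0, 0, 0, 0.04], [0.132, 0, -0.004, 0, 0, 0, 0.04], [0.14, 0, -0.004, 0, 0, 0, 0.04], [0.143, 0, -0.004, 0, 0, 0, 0.04], [0.145, 0, -0.004, 0, 0, 0, 0.04], [0.146, 0, -0.004, 0, 0, 0, 0.04], [0.146, 0, -0.004, 0, 0, 0, 0.04]]]'

```text
time_s: 17.8
position: [0.5509, 0.3069, 0.0589]
tcp_rot: [[0.001, -0.113, -0.994], [0.0, -0.994, 0.113], [-1.0, -0.0, -0.001]]
force: [-2.8, -1.0, 5.5]
opening: 0.618
```

play_rows --rows '[[[0, 0, 0, 0, 0, 0, 0.08], [0, 0, 0, 0, 0, 0, 0.08], [0, 0, 0, 0, 0, 0, 0.08], [0, 0, 0, 0, 0, 0, 0.08], [-0.05, 0, 0, 0, 0, 0, 0.08], [-0.1, 0, 0, 0, 0, 0, 0.08], [-0.14, 0, 0, 0, 0, 0, 0.08], [-0.14, 0, 0, 0, 0, 0, 0.08]]]'

```text
time_s: 18.6
position: [0.5551, 0.3088, 0.2034]
tcp_rot: [[0.014, -0.112, -0.994], [0.005, -0.994, 0.112], [-1.0, -0.006, -0.013]]
force: [0.7, 0.7, -0.5]
opening: 0.92
```

```bash
python3 - <<'E'
from h import *
cap('wrist','w6')
goto(((.5275,-.0535,.2),98))
E
```

```text
t 18.65 pos [0.553  0.308  0.2002] jaw 173.6 F [-0.8 -0.7 -0.5] open 80.1
[ 0.5275 -0.0535  0.2   ] 98 shift [-0.001   0.3621 -0.0152] turn [75.6 -0.2  0.5] len 0.362
```

View pics/w6.png

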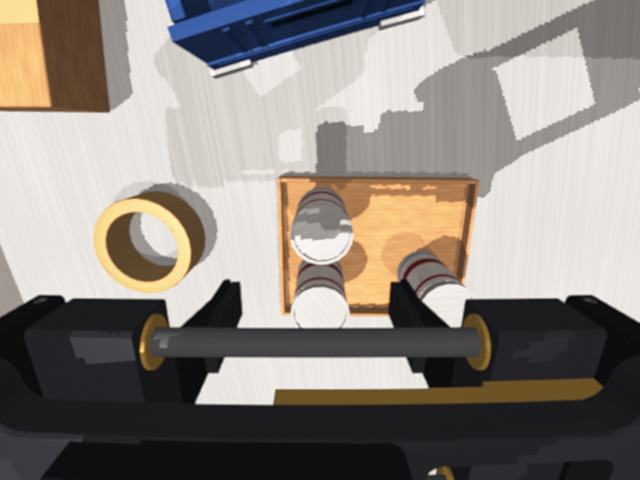

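Three tins are standing in the tray, at (320,235), (320,290) and (435,280). Tin C is the last one.

play_rows --rows '[[[0, 0.362, -0.015, 75.6, 0, 0, 0.08], [0, 0.362, -0.015, 75.6, 0, 0, 0.08], [0, 0.362, -0.015, 75.6, 0, 0, 0.08], [0, 0.362, -0.015, 75.6, 0, 0, 0.08], [0, 0.362, -0.015, 75.6, 0, 0, 0.08], [0, 0.362, -0.015, 75.6, 0, 0, 0.08], [0, 0.362, -0.015, 75.6, 0, 0, 0.08], [0, 0.362, -0.015, 75.6, 0, 0, 0.08], [0, 0.362, -0.015, 75.6, 0, 0, 0.08], [0, 0.362, -0.015, 75.6, 0, 0, 0.08], [0, 0.362, -0.015, 75.6, 0, 0, 0.08]]]'

```text
time_s: 19.75
position: [0.5241, -0.054, 0.1953]
tcp_rot: [[-0.002, -0.99, -0.141], [0.001, -0.141, 0.99], [-1.0, 0.002, 0.001]]
force: [0.1, 0.0, -0.3]
opening: 0.921
```

```bash
python3 - <<'E'
from h import *
goto(((.5275,-.0535,.057),98))
E
```

```text
t 19.75 pos [ 0.5241 -0.054   0.1953] jaw 98.1 F [ 0.1  0.  -0.3] open 80.1
[ 0.5275 -0.0535  0.057 ] 98 shift [ 0.1383 -0.0037 -0.0002] turn [ 0.1  0.1 -0.1] len 0.138
```

play_rows --rows '[[[0.04, -0.003, 0.001, 0, 0, 0, 0.08], [0.08, -0.003, 0.001, 0, 0, 0, 0.08], [0.12, -0.003, 0.001, 0, 0, 0, 0.08], [0.138, -0.003, 0.001, 0, 0, 0, 0.08], [0.138, -0.003, 0.001, 0, 0, 0, 0.08], [0.138, -0.003, 0.001, 0, 0, 0, 0.04], [0.138, -0.003, 0.001, 0, 0, 0, 0.04], [0.138, -0.003, 0.001, 0, 0, 0, 0.04], [0.138, -0.003, 0.001, 0, 0, 0, 0.04], [0.138, -0.003, 0.001, 0, 0, 0, 0.04]]]'

```text
time_s: 20.75
position: [0.5286, -0.0532, 0.0596]
tcp_rot: [[0.002, -0.99, -0.139], [-0.001, -0.139, 0.99], [-1.0, -0.002, -0.001]]
force: [0.2, -0.6, 4.3]
opening: 0.612
```

play_rows --rows '[[[-0.03, 0, 0, 0, 0, 0, 0.04], [-0.08, 0, 0, 0, 0, 0, 0.04], [-0.12, 0, 0, 0, 0, 0, 0.04], [-0.145, 0, 0, 0, 0, 0, 0.04], [-0.145, 0, 0, 0, 0, 0, 0.04]]]'

```text
time_s: 21.25
position: [0.5302, -0.0536, 0.2074]
tcp_rot: [[0.009, -0.99, -0.139], [-0.003, -0.139, 0.99], [-1.0, -0.008, -0.004]]
force: [0.9, 0.9, -1.0]
opening: 0.611
```

```bash
python3 - <<'E'
from h import *
goto((tray(-.058,-.036,.2),173.6),(tray(-.058,-.036,.057),173.6))
E
```

```text
t 21.25 pos [ 0.5302 -0.0536  0.2074] jaw 98.0 F [ 0.9  0.9 -1. ] open 53.1
[0.4351 0.3195 0.2   ] 173.6 shift [0.0056 0.0424 0.3827] turn [-75.6  -0.5   0.2] len 0.385
[0.4351 0.3195 0.057 ] 173.6 shift [0.1486 0.0436 0.3833] turn [-75.6  -0.5   0.2] len 0.413
```

play_rows --rows '[[[0, 0.043, 0.383, -75.6, 0, 0, 0.04], [0, 0.043, 0.383, -75.6, 0, 0, 0.04], [0, 0.043, 0.383, -75.6, 0, 0, 0.04], [0, 0.043, 0.383, -75.6, 0, 0, 0.04], [0, 0.043, 0.383, -75.6, 0, 0, 0.04], [0, 0.043, 0.383, -75.6, 0, 0, 0.04], [0, 0.043, 0.383, -75.6, 0, 0, 0.04], [0, 0.043, 0.383, -75.6, 0, 0, 0.04], [0, 0.043, 0.383, -75.6, 0, 0, 0.04], [0, 0.043, 0.383, -75.6, 0, 0, 0.04], [0, 0.043, 0.383, -75.6, 0, 0, 0.04], [0, 0.043, 0.383, -75.6, 0, 0, 0.04]]]'

```text
time_s: 22.45
position: [0.432, 0.3195, 0.2028]
tcp_rot: [[-0.001, -0.115, -0.993], [-0.001, -0.993, 0.115], [-1.0, 0.001, 0.001]]
force: [-0.4, 0.2, -1.4]
opening: 0.612
```

```bash
python3 - <<'E'
from h import *
goto((tray(-.058,-.036,.057),173.6))
E
```

```text
t 22.45 pos [0.432  0.3195 0.2028] jaw 173.4 F [-0.4  0.2 -1.4] open 53.3
[0.4351 0.3195 0.057 ] 173.6 shift [ 0.1458 -0.0006 -0.0033] turn [-0.2  0.1 -0.1] len 0.146
```

play_rows --rows '[[[0.04, 0, -0.003, 0, 0, 0, 0.04], [0.08, 0, -0.003, 0, 0, 0, 0.04], [0.115, 0, -0.003, 0, 0, 0, 0.04], [0.132, 0, -0.003, 0, 0, 0, 0.04], [0.14, 0, -0.003, 0, 0, 0, 0.04], [0.144, 0, -0.003, 0, 0, 0, 0.04], [0.147, 0, -0.003, 0, 0, 0, 0.04], [0.148, 0, -0.003, 0, 0, 0, 0.04], [0.148, 0, -0.003, 0, 0, 0, 0.04]]]'

```text
time_s: 23.35
position: [0.4355, 0.3192, 0.0593]
tcp_rot: [[0.001, -0.113, -0.994], [-0.001, -0.994, 0.113], [-1.0, 0.0, -0.001]]
force: [-3.7, -4.8, 18.1]
opening: 0.614
```

play_rows --rows '[[[0, 0, 0, 0, 0, 0, 0.08], [0, 0, 0, 0, 0, 0, 0.08], [0, 0, 0, 0, 0, 0, 0.08], [0, 0, 0, 0, 0, 0, 0.08], [-0.05, 0, 0, 0, 0, 0, 0.08], [-0.1, 0, 0, 0, 0, 0, 0.08], [-0.15, 0, 0, 0, 0, 0, 0.08], [-0.15, 0, 0, 0, 0, 0, 0.08]]]'

```text
time_s: 24.15
position: [0.4397, 0.3224, 0.2122]
tcp_rot: [[0.014, -0.112, -0.994], [0.006, -0.994, 0.112], [-1.0, -0.008, -0.013]]
force: [0.8, 0.8, 0.1]
opening: 0.917
```

```bash
python3 - <<'E'
from h import *
cap('top','top1')
goto(((.482,-.346,.25),81))
E
```

```text
t 24.2 pos [0.4376 0.3214 0.2091] jaw 173.6 F [-0.6 -0.1 -1. ] open 79.9
[ 0.482 -0.346  0.25 ] 81 shift [-0.043   0.658  -0.1193] turn [92.6 -0.1  0.6] len 0.67
```

View pics/top1.png

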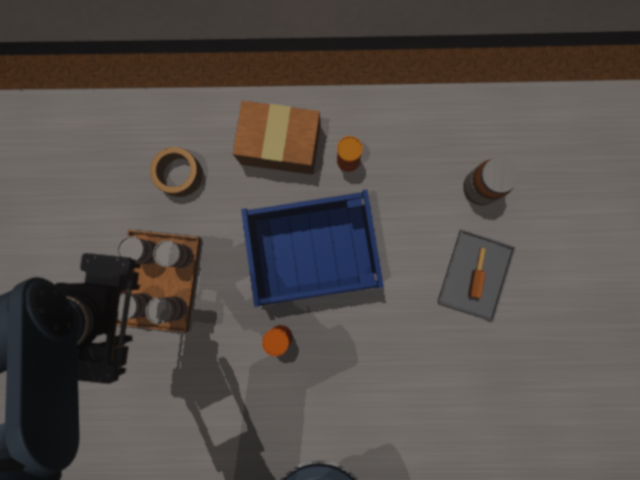

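All four tins stand in the tray around (155,280), the crate is empty, and the dowel is still in the dish at (479,275). I'll move to the dowel, turning the wrist the long way round.

play_rows --rows '[[[-0.04, 0.33, -0.06, 100, 0, 0, 0.06], [-0.04, 0.33, -0.06, 100, 0, 0, 0.06], [-0.04, 0.33, -0.06, 100, 0, 0, 0.06], [-0.04, 0.33, -0.06, 100, 0, 0, 0.06], [-0.04, 0.33, -0.06, 100, 0, 0, 0.06], [-0.04, 0.33, -0.06, 100, 0, 0, 0.06], [-0.04, 0.33, -0.06, 100, 0, 0, 0.06], [-0.04, 0.33, -0.06, 100, 0, 0, 0.06], [-0.04, 0.33, -0.06, 100, 0, 0, 0.06], [-0.04, 0.33, -0.06, 100, 0, 0, 0.06], [-0.04, 0.33, -0.06, 100, 0, 0, 0.06], [-0.04, 0.33, -0.06, 100, 0, 0, 0.06]]]'

```text
time_s: 25.4
position: [0.4566, -0.0143, 0.2438]
tcp_rot: [[-0.004, -0.958, 0.288], [0.001, 0.288, 0.958], [-1.0, 0.004, -0.0]]
force: [0.0, -0.3, -0.0]
opening: 0.69
```

```bash
python3 - <<'E'
from h import *
goto(((.47,-.2,.25),-10),((.482,-.346,.25),-99))
print(read_state()['joint_positions'])
E
```

```text
t 25.4 pos [ 0.4566 -0.0143  0.2438] jaw 73.3 F [ 0.  -0.3 -0. ] open 60.0
[ 0.47 -0.2   0.25] -10 shift [-0.0065 -0.0663 -0.1739] turn [83.3 -0.2 -0.2] len 0.186
[ 0.482 -0.346  0.25 ] -99 shift [-0.0067 -0.1199 -0.3103] turn [172.3  -0.4  -0. ] len 0.333
[-1.58634710e+01  1.56465963e+01  1.03651062e+02  3.82733288e-03
  6.09352705e+01 -8.91169715e+01]
```

play_rows --rows '[[[-0.006, -0.066, -0.174, 90, 0, 0, 0.06], [-0.006, -0.066, -0.174, 90, 0, 0, 0.06], [-0.006, -0.066, -0.174, 90, 0, 0, 0.06], [-0.006, -0.066, -0.174, 90, 0, 0, 0.06], [-0.006, -0.066, -0.174, 90, 0, 0, 0.06], [-0.006, -0.066, -0.174, 90, 0, 0, 0.06], [-0.006, -0.066, -0.174, 90, 0, 0, 0.06], [-0.006, -0.066, -0.174, 90, 0, 0, 0.06], [-0.006, -0.066, -0.174, 90, 0, 0, 0.06], [-0.006, -0.066, -0.174, 90, 0, 0, 0.06], [-0.006, -0.066, -0.174, 90, 0, 0, 0.06], [-0.006, -0.066, -0.174, 90, 0, 0, 0.06]]]'

```text
time_s: 26.6
position: [0.4709, -0.1995, 0.2497]
tcp_rot: [[-0.003, 0.283, 0.959], [0.002, 0.959, -0.283], [-1.0, 0.001, -0.004]]
force: [-0.6, 0.5, 0.3]
opening: 0.69
```

```bash
python3 - <<'E'
from h import *
goto(((.482,-.346,.22),-99))
E
```

```text
t 26.6 pos [ 0.4709 -0.1995  0.2497] jaw -16.4 F [-0.6  0.5  0.3] open 60.1
[ 0.482 -0.346  0.22 ] -99 shift [ 0.0294 -0.1374  0.0522] turn [82.6 -0.2  0.1] len 0.15
```

play_rows --rows '[[[0.03, -0.137, 0.052, 82.6, 0, 0, 0.06], [0.03, -0.137, 0.052, 82.6, 0, 0, 0.06], [0.03, -0.137, 0.052, 82.6, 0, 0, 0.06], [0.03, -0.137, 0.052, 82.6, 0, 0, 0.06], [0.03, -0.137, 0.052, 82.6, 0, 0, 0.06], [0.03, -0.137, 0.052, 82.6, 0, 0, 0.06], [0.03, -0.137, 0.052, 82.6, 0, 0, 0.06], [0.03, -0.137, 0.052, 82.6, 0, 0, 0.06], [0.03, -0.137, 0.052, 82.6, 0, 0, 0.06], [0.03, -0.137, 0.052, 82.6, 0, 0, 0.06], [0.03, -0.137, 0.052, 82.6, 0, 0, 0.06], [0.03, -0.137, 0.052, 82.6, 0, 0, 0.06]]]'

```text
time_s: 27.8
position: [0.4825, -0.3459, 0.2206]
tcp_rot: [[-0.001, 0.988, -0.154], [0.001, -0.154, -0.988], [-1.0, -0.001, -0.001]]
force: [0.1, -0.7, 0.8]
opening: 0.69
```

```bash
python3 - <<'E'
from h import *
c=cap('wrist','w7')
goto(((.482,-.346,.006),-99))
for r in trace('wrist','dowel_grip')[:2]: print(r['p'],r['at'],atz(c,r['at'],.015), cv2.minAreaRect(np.argwhere(r['mask'])[:,::-1].astype(np.float32)))
for n in ['scene','top']:
  cc=cap(n)
  for r in trace(n,'dowel_grip')[:2]: print(n,r['p'],r['at'],atz(cc,r['at'],.015))
E
```

```text
t 27.85 pos [ 0.4826 -0.3459  0.2208] jaw -98.9 F [-0.5 -0.2  0.5] open 60.0
[ 0.482 -0.346  0.006] -99 shift [ 0.2148 -0.0004  0.0003] turn [ 0.1 -0.   0.1] len 0.215
0.7 [316.2, 201.4] [ 0.49822088 -0.34916238  0.015     ] ((318.2183532714844, 190.58401489257812), (21.08783721923828, 99.86621856689453), 3.945185899734497)
scene 0.93 [182.7, 222.0] [ 0.49889601 -0.35146192  0.015     ]
scene 0.72 [469.2, 230.6] [0.52164677 0.32160924 0.015     ]
top 0.41 [471.9, 282.1] [ 0.48602485 -0.33980043  0.015     ]
top 0.25 [312.1, 249.7] [0.56076135 0.00960018 0.015     ]
```

View pics/w7.png

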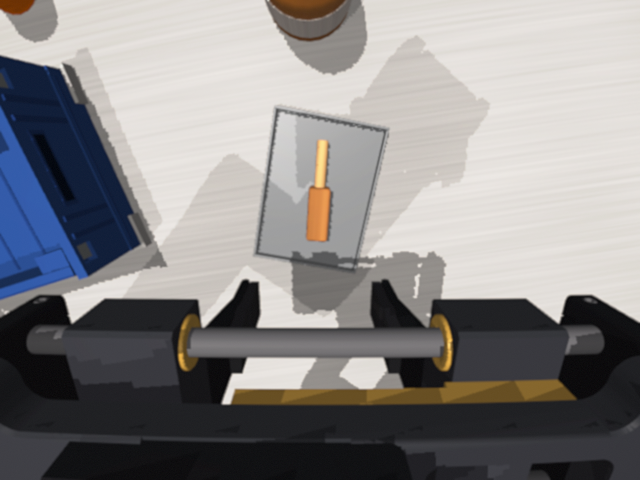

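The wrist view shows the dowel's tip at (322,140) and its handle from (320,187) to (317,241). The crate's right-end holes are at (85,250) and (88,78).

```bash
python3 - <<'E'
from h import *
i=cv2.imread('pics/w7.png')
def zoom(n,b,f):
    x0,y0,x1,y1=b
    k=cv2.resize(i[y0:y1,x0:x1],None,fx=f,fy=f,interpolation=cv2.INTER_CUBIC)
    for x in range(x0,x1,10): cv2.putText(k,str(x),(int((x-x0)*f),10),0,.35,(0,0,255))
    for y in range(y0,y1,10): cv2.putText(k,str(y),(0,int((y-y0)*f)+5),0,.35,(0,0,255))
    cv2.imwrite(n,k)
zoom('pics/z7.png',(250,100,400,280),3.3)
zoom('pics/z7b.png',(0,40,170,300),2.3)
c=capture('wrist')
for z,us in [(.015,[(322.5,140)]),(.027,[(320,187),(317.3,241)])]:
    for u in us: print(z,atz(c,u,z).round(4))
print('holes proj',[proj(c,crate(x,-.13,.096)).round(1).tolist() for x in (-.08,.08)])
E
```

```text
0.015 [ 0.5631 -0.3667  0.015 ]
0.027 [ 0.5156 -0.3565  0.027 ]
0.027 [ 0.4561 -0.3443  0.027 ]
holes proj [[88.3, 254.7], [1.8, 80.9]]
```

View pics/z7.png

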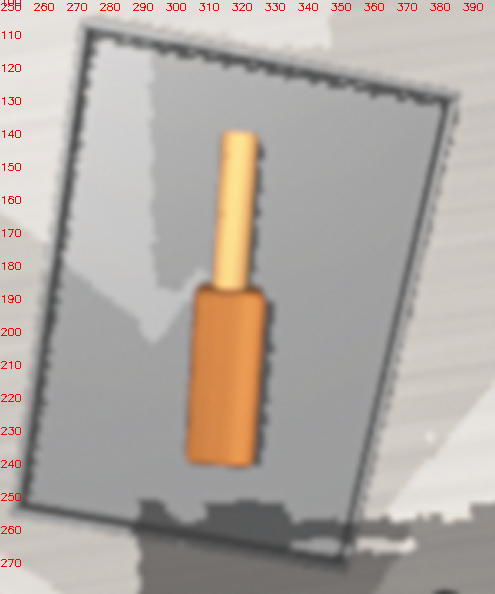

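View pics/z7b.png

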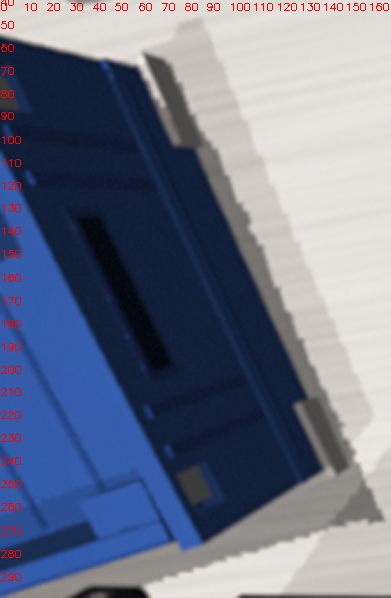

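```bash
python3 - <<'E'
from h import *
goto(((.485,-.349,.008),-101.5))
E
```

```text
t 28.15 pos [ 0.4829 -0.3462  0.2216] jaw -99.0 F [ 0.2 -0.5 -0.2] open 59.8
[ 0.485 -0.349  0.008] -101.5 shift [0.2136 0.0025 0.0024] turn [2.5 0.  0. ] len 0.214
```

play_rows --rows '[[[0.05, 0.002, 0.002, 2.5, 0, 0, 0.06], [0.1, 0.002, 0.002, 2.5, 0, 0, 0.06], [0.15, 0.002, 0.002, 2.5, 0, 0, 0.06], [0.18, 0.002, 0.002, 2.5, 0, 0, 0.06], [0.2, 0.002, 0.002, 2.5, 0, 0, 0.06], [0.208, 0.002, 0.002, 2.5, 0, 0, 0.06], [0.211, 0.002, 0.002, 2.5, 0, 0, 0.06], [0.211, 0.002, 0.002, 2.5, 0, 0, 0.06]]]'

```text
time_s: 28.95
position: [0.485, -0.349, 0.0111]
tcp_rot: [[0.001, 0.98, -0.2], [-0.001, -0.2, -0.98], [-1.0, 0.001, 0.001]]
force: [-0.1, -0.4, 0.6]
opening: 0.694
```

```bash
python3 - <<'E'
from h import *
cap('wrist','w8')
goto(((.485,-.349,.008),-101.5))
E
```

```text
t 29.0 pos [ 0.4853 -0.3492  0.0117] jaw -101.5 F [ 0.4 -0.2  0.4] open 59.8
[ 0.485 -0.349  0.008] -101.5 shift [ 0.0037 -0.0003 -0.0002] turn [-0.   0.1 -0.1] len 0.004
```

View pics/w8.png

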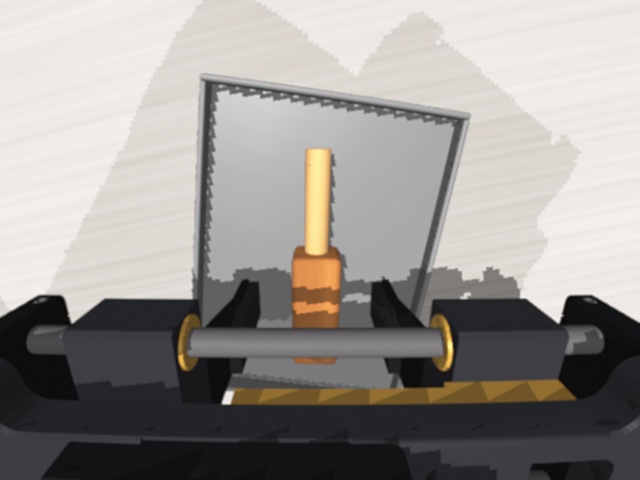

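The handle is centred between the fingers at (317,300). I'll lower a little and close on it.

play_rows --rows '[[[0.004, 0, 0, 0, 0, 0, 0.06], [0.004, 0, 0, 0, 0, 0, 0.06], [0.004, 0, 0, 0, 0, 0, 0.01], [0.004, 0, 0, 0, 0, 0, 0.01], [0.004, 0, 0, 0, 0, 0, 0.01], [0.004, 0, 0, 0, 0, 0, 0.01], [0.004, 0, 0, 0, 0, 0, 0.01], [0.004, 0, 0, 0, 0, 0, 0.01], [0.004, 0, 0, 0, 0, 0, 0.01]]]'

```text
time_s: 29.9
position: [0.4845, -0.3485, 0.0065]
tcp_rot: [[-0.0, 0.98, -0.2], [0.0, -0.2, -0.98], [-1.0, -0.0, 0.0]]
force: [0.9, 0.7, 1.0]
opening: 0.273
```

play_rows --rows '[[[-0.03, 0, 0, 0, 0, 0, 0.01], [-0.07, 0, 0, 0, 0, 0, 0.01], [-0.11, 0, 0, 0, 0, 0, 0.01], [-0.14, 0, 0, 0, 0, 0, 0.01], [-0.14, 0, 0, 0, 0, 0, 0.01]]]'

```text
time_s: 30.4
position: [0.4869, -0.3508, 0.1513]
tcp_rot: [[0.007, 0.98, -0.2], [-0.007, -0.2, -0.98], [-1.0, 0.008, 0.006]]
force: [-0.2, -1.6, -0.9]
opening: 0.272
```

```bash
python3 - <<'E'
from h import *
cap('wrist','w9')
# dowel +y tool dir ; jaw 8 ; stand-off front hole: tip 30mm outside the face
goto((crate(-.08,-.13-.08-.10,.16),8),(crate(-.08,-.13-.08-.03,.087),8))
E
```

```text
t 30.45 pos [ 0.4856 -0.3496  0.1489] jaw -101.5 F [ 0.2  0.1 -1.6] open 23.8
[ 0.5228 -0.3102  0.16  ] 8 shift [-0.0111  0.0286 -0.046 ] turn [-109.5    0.4   -0. ] len 0.055
[ 0.5131 -0.2409  0.087 ] 8 shift [ 0.0616  0.0049 -0.1121] turn [-109.5    0.4   -0. ] len 0.128
```

View pics/w9.png

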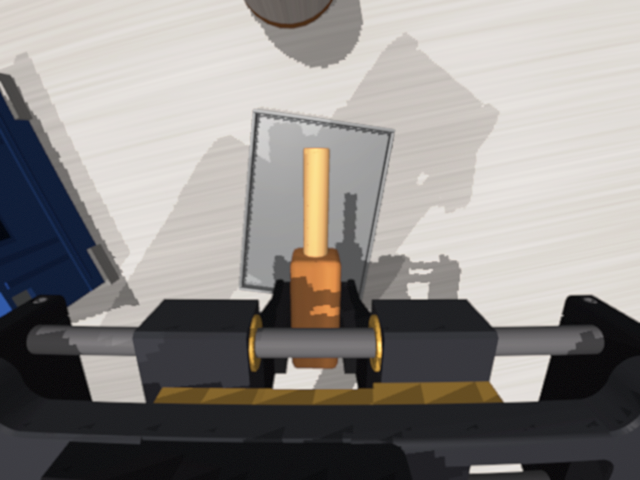

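play_rows --rows '[[[-0.011, 0.029, -0.046, -100, 0, 0, 0.01], [-0.011, 0.029, -0.046, -100, 0, 0, 0.01], [-0.011, 0.029, -0.046, -100, 0, 0, 0.01], [-0.011, 0.029, -0.046, -100, 0, 0, 0.01], [-0.011, 0.029, -0.046, -100, 0, 0, 0.01], [-0.011, 0.029, -0.046, -100, 0, 0, 0.01], [-0.011, 0.029, -0.046, -100, 0, 0, 0.01], [-0.011, 0.029, -0.046, -100, 0, 0, 0.01], [-0.011, 0.029, -0.046, -100, 0, 0, 0.01], [-0.011, 0.029, -0.046, -100, 0, 0, 0.01], [-0.011, 0.029, -0.046, -100, 0, 0, 0.01], [-0.011, 0.029, -0.046, -100, 0, 0, 0.01]]]'

```text
time_s: 31.65
position: [0.521, -0.3083, 0.1553]
tcp_rot: [[-0.003, 0.022, 1.0], [0.003, 1.0, -0.022], [-1.0, 0.003, -0.003]]
force: [0.3, -0.7, -1.1]
opening: 0.275
```

```bash
python3 - <<'E'
from h import *
goto((crate(-.08,-.13-.08-.08,.12),8),(crate(-.08,-.13-.08-.03,.087),8))
E
```

```text
t 31.65 pos [ 0.521  -0.3083  0.1553] jaw -1.3 F [ 0.3 -0.7 -1.1] open 23.9
[ 0.52   -0.2904  0.12  ] 8 shift [ 0.0353  0.0178 -0.0012] turn [-9.3 -0.2 -0.2] len 0.04
[ 0.5131 -0.2409  0.087 ] 8 shift [ 0.0685  0.067  -0.0092] turn [-9.3 -0.2 -0.2] len 0.096
```

Now to a stand-off about 30 mm outside the front hole.

play_rows --rows '[[[0.035, 0.018, -0.001, -8, 0, 0, 0.01], [0.05, 0.04, -0.005, -9.3, 0, 0, 0.01], [0.06, 0.06, -0.009, -9.3, 0, 0, 0.01], [0.0685, 0.067, -0.009, -9.3, 0, 0, 0.01], [0.0685, 0.067, -0.009, -9.3, 0, 0, 0.01], [0.0685, 0.067, -0.009, -9.3, 0, 0, 0.01]]]'

```text
time_s: 32.25
position: [0.5155, -0.2428, 0.0887]
tcp_rot: [[0.0, -0.135, 0.991], [-0.001, 0.991, 0.135], [-1.0, -0.001, 0.0]]
force: [-0.0, 0.5, 0.1]
opening: 0.274
```

```bash
python3 - <<'E'
from h import *
goto((crate(-.08,-.13-.08-.03,.087),8))
c=cap('wrist','w10'); cap('scene','s10'); cap('top','t10')
print(proj(c,crate(-.08,-.13,.096)),proj(c,crate(.08,-.13,.096)))
R=np.array(read_state()['tcp_rot']);p=np.array(read_state()['position'])
print('tip px',proj(c,p+R@np.array([-.0085,.08,0])))
i=cv2.imread('pics/s10.png'); cv2.imwrite('pics/s10z.png',cv2.resize(cv2.convertScaleAbs(i[160:330,200:340],alpha=2),None,fx=3.5,fy=3.5,interpolation=cv2.INTER_CUBIC))
E
```

```text
t 32.25 pos [ 0.5155 -0.2428  0.0887] jaw 7.8 F [-0.   0.5  0.1] open 23.8
[ 0.5131 -0.2409  0.087 ] 8 shift [ 0.0017  0.0022 -0.0022] turn [-0.2  0.   0. ] len 0.004
[304.94177805  65.42421329] [660.41672917  73.94004226]
tip px [311.87596777 145.17413536]
```

View pics/w10.png

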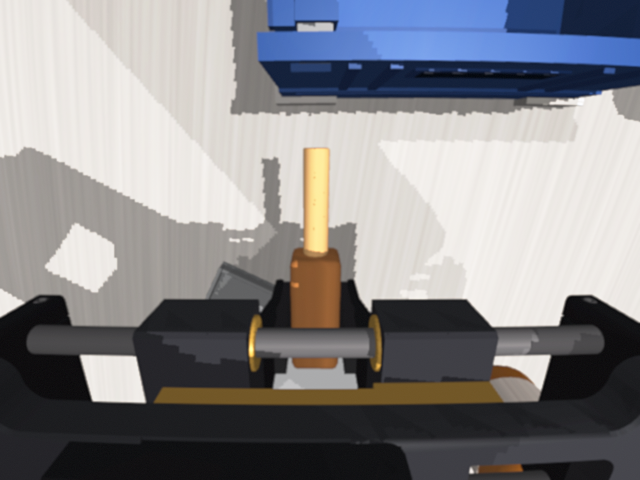

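View pics/s10z.png

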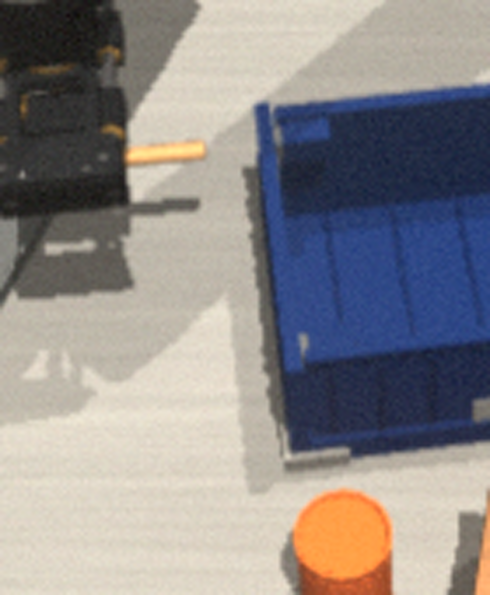

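```bash
python3 - <<'E'
from h import *
c=capture('wrist')
i=c['pixels'][:,:,::-1]; cv2.imwrite('pics/z10.png',cv2.resize(i[20:170,230:400],None,fx=4.5,fy=4.5,interpolation=cv2.INTER_CUBIC))
R=np.array(read_state()['tcp_rot']);p=np.array(read_state()['position'])
h=atz(c,(311,67.5),.096);t=atz(c,(316.5,150),p[2]+.0085)
ex=crate(1,0)-crate(0,0);ey=crate(0,1)-crate(0,0)
print(h,t,p,'hole-tip crate x',(h-t)[:2]@ex,'y',(h-t)[:2]@ey)
print('tip in tool',R.T@(t-p))
print('hole crate',(h[:2]-CR)@ex,(h[:2]-CR)@ey)
E
```

```text
[ 0.50080469 -0.13288516  0.096     ] [ 0.50776332 -0.16657634  0.09818387] [ 0.51565858 -0.24330766  0.08968387] hole-tip crate x -0.0022020026540020164 y 0.03433175312128778
tip in tool [-0.00861753  0.07708354  0.00247919]
hole crate -0.07712343407269091 -0.13132974836294614
```

View pics/z10.png

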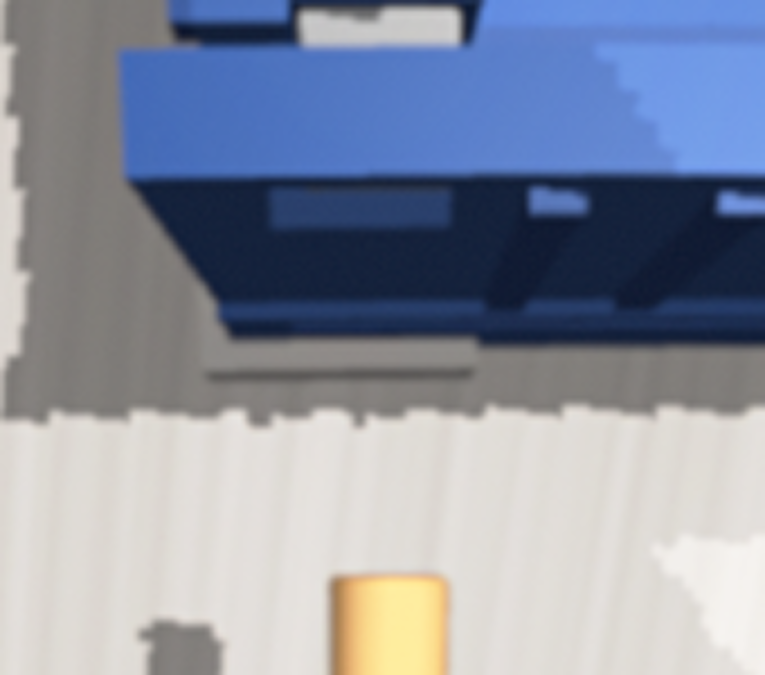

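```bash
python3 - <<'E'
from h import *
c=capture('wrist')
ex=crate(1,0)-crate(0,0);ey=crate(0,1)-crate(0,0)
p=np.array(read_state()['position'])
f=lambda u,z:np.round([(atz(c,u,z)[:2]-CR)@ex,(atz(c,u,z)[:2]-CR)@ey],4)
print('mouth bottom',f((310,70.3),.087),'nose',f((314,26),.103),'top edge L corner',f((258.5,59.5),.11),'inner corner',f((256.5,30.5),.11),'tip',f((316.3,148),p[2]+.0085),'dowel root',f((316.5,253),p[2]+.0085))
E
```

```text
mouth bottom [-0.0778 -0.1306] nose [-0.0759 -0.1172] top edge L corner [-0.0975 -0.1307] inner corner [-0.0978 -0.1205] tip [-0.0751 -0.1646] dowel root [-0.0752 -0.2145]
```

play_rows --rows '[[[0.0015, 0, -0.0025, 0, 0, 0, 0.01], [0.0015, 0.01, -0.0025, 0, 0, 0, 0.01], [0.0015, 0.02, -0.0025, 0, 0, 0, 0.01], [0.0015, 0.029, -0.0025, 0, 0, 0, 0.01], [0.0015, 0.029, -0.0025, 0, 0, 0, 0.01], [0.0015, 0.029, -0.0025, 0, 0, 0, 0.01]]]'

```text
time_s: 33.1
position: [0.5088, -0.2131, 0.0877]
tcp_rot: [[0.0, -0.136, 0.991], [-0.0, 0.991, 0.136], [-1.0, -0.0, 0.0]]
force: [-0.3, -0.3, -1.2]
opening: 0.273
```

```bash
cat > look.py <<'E'
from h import *
import sys
n=sys.argv[1]
c=cap('wrist');i=c['pixels'][:,:,::-1]; cv2.imwrite(f'pics/{n}.png',cv2.resize(i[10:170,230:400],None,fx=3.5,fy=3.5,interpolation=cv2.INTER_CUBIC))
c2=cap('scene'); j=c2['pixels'][:,:,::-1]; cv2.imwrite(f'pics/{n}s.png',cv2.resize(cv2.convertScaleAbs(j[160:300,220:420],alpha=1.8),None,fx=3.5,fy=3.5,interpolation=cv2.INTER_CUBIC))
goto()
E
python3 look.py a1
```

```text
t 33.2 pos [ 0.509  -0.2138  0.0877] jaw 7.8 F [-0.6  0.4 -0.9] open 23.8
```

View pics/a1.png

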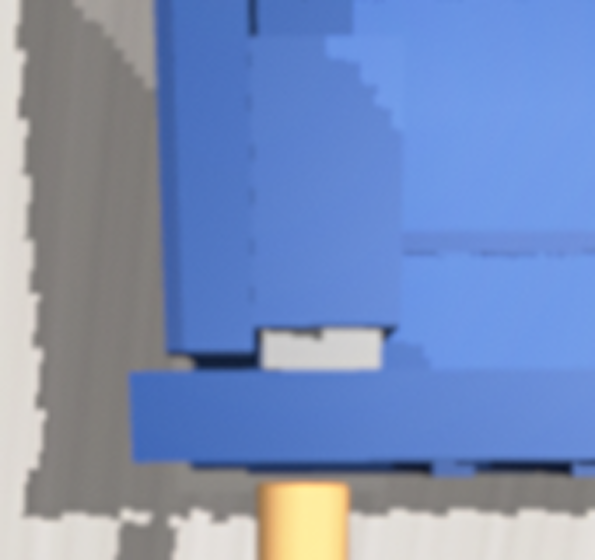

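View pics/a1s.png

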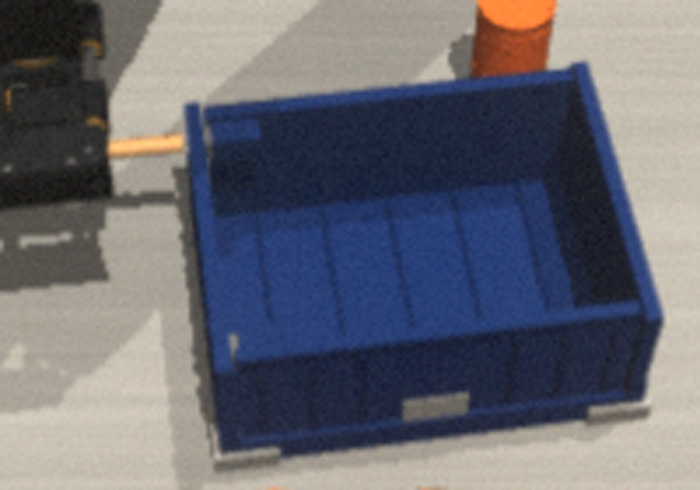

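```bash
python3 - <<'E'
from h import *
c=capture('wrist')
ex=crate(1,0)-crate(0,0);ey=crate(0,1)-crate(0,0)
p=np.array(read_state()['position'])
f=lambda u,z:np.round([(atz(c,u,z)[:2]-CR)@ex,(atz(c,u,z)[:2]-CR)@ey],4)
g=lambda x,y:(230+x/3.5,10+y/3.5)
print('nose',f(g(322,345),.103),'cornerL',f(g(133,463),.11),f(g(130,373),.11),'tip',f(g(305,483),p[2]+.0085),'side outer',f(g(167,352),.11))
E
```

```text
nose [-0.0754 -0.1184] cornerL [-0.0974 -0.1318] [-0.0974 -0.1219] tip [-0.0774 -0.1345] side outer [-0.0931 -0.1196]
```

play_rows --rows '[[[0, 0.003, 0.0005, 0, 0, 0, 0.01], [0, 0.006, 0.0005, 0, 0, 0, 0.01], [0, 0.009, 0.0005, 0, 0, 0, 0.01], [0, 0.012, 0.0005, 0, 0, 0, 0.01], [0, 0.012, 0.0005, 0, 0, 0, 0.01]]]'

```text
time_s: 33.75
position: [0.5078, -0.2019, 0.0877]
tcp_rot: [[0.001, -0.135, 0.991], [-0.001, 0.991, 0.135], [-1.0, -0.001, 0.001]]
force: [0.2, -1.6, -1.8]
opening: 0.273
```

```bash
python3 look.py a2
```

```text
t 33.85 pos [ 0.5077 -0.2018  0.0877] jaw 7.8 F [-0.4 -1.7 -0.6] open 23.9
```

View pics/a2.png

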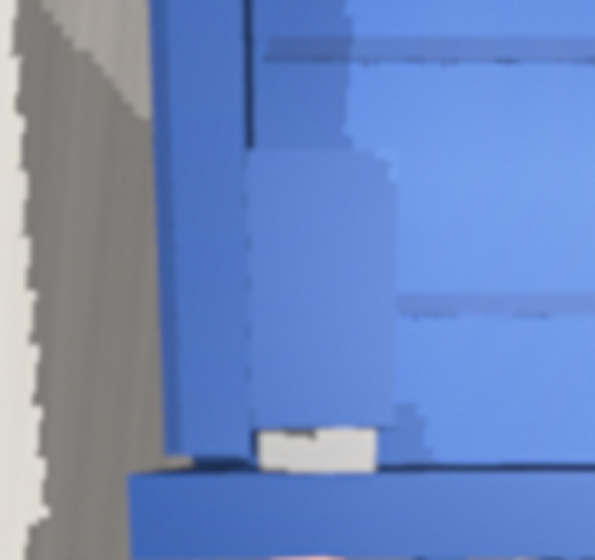

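play_rows --rows '[[[0, 0.002, 0, 0, 0, 0, 0.01], [0, 0.004, 0, 0, 0, 0, 0.01], [0, 0.004, 0, 0, 0, 0, 0.01]]]'

```text
time_s: 34.15
position: [0.5074, -0.1983, 0.0878]
tcp_rot: [[0.001, -0.135, 0.991], [-0.001, 0.991, 0.135], [-1.0, -0.002, 0.001]]
force: [-0.5, -4.0, -0.3]
opening: 0.274
```

```bash
python3 look.py a3
```

```text
t 34.25 pos [ 0.5074 -0.1983  0.0877] jaw 7.8 F [ 0.6 -3.8 -0.5] open 23.7
```

View pics/a3.png

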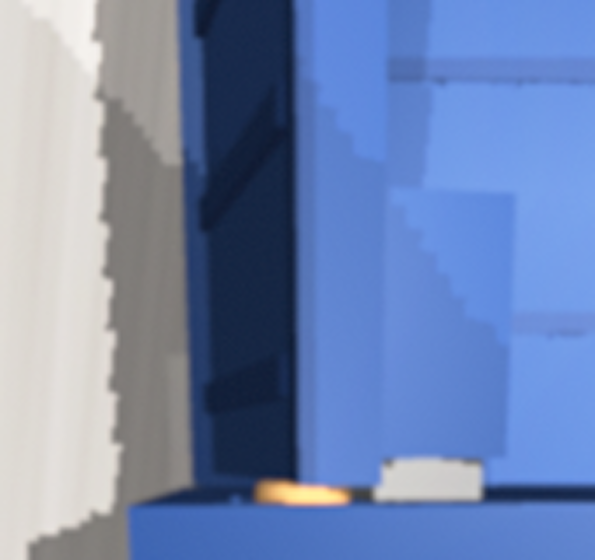

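View pics/a3s.png

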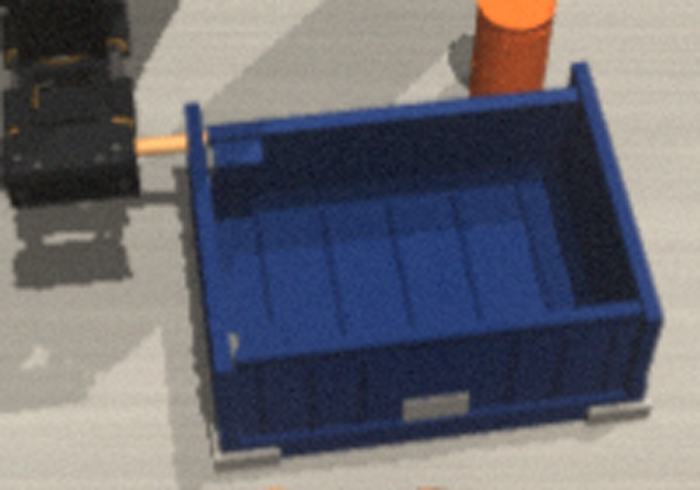

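The front side has tipped inward and the dowel tip shows at (300,490) in the crop. I'll withdraw and shift 160 mm to the back hole.

play_rows --rows '[[[0, -0.02, 0, 0, 0, 0, 0.01], [0, -0.045, 0, 0, 0, 0, 0.01], [0, -0.045, 0.04, 0, 0, 0, 0.01], [0, -0.045, 0.08, 0, 0, 0, 0.01], [0, -0.045, 0.12, 0, 0, 0, 0.01], [0, -0.045, 0.15, 0, 0, 0, 0.01], [0, -0.045, 0.16, 0, 0, 0, 0.01], [0, -0.045, 0.16, 0, 0, 0, 0.01], [0, -0.045, 0.16, 0, 0, 0, 0.01]]]'

```text
time_s: 35.15
position: [0.6694, -0.2206, 0.0867]
tcp_rot: [[-0.004, -0.135, 0.991], [0.002, 0.991, 0.135], [-1.0, 0.002, -0.003]]
force: [-0.3, 0.1, -0.6]
opening: 0.27
```

```bash
python3 - <<'E'
from h import *
goto((crate(.08,-.13-.08-.03,.087),8))
c=cap('wrist','w11')
print('hole proj',proj(c,crate(.08,-.13,.096)))
E
```

```text
t 35.15 pos [ 0.6694 -0.2206  0.0867] jaw 7.7 F [-0.3  0.1 -0.6] open 23.5
[ 0.6715 -0.2186  0.087 ] 8 shift [-0.0003  0.0016  0.0023] turn [-0.3 -0.2 -0.1] len 0.003
hole proj [315.24051625  66.09912692]
```

View pics/w11.png

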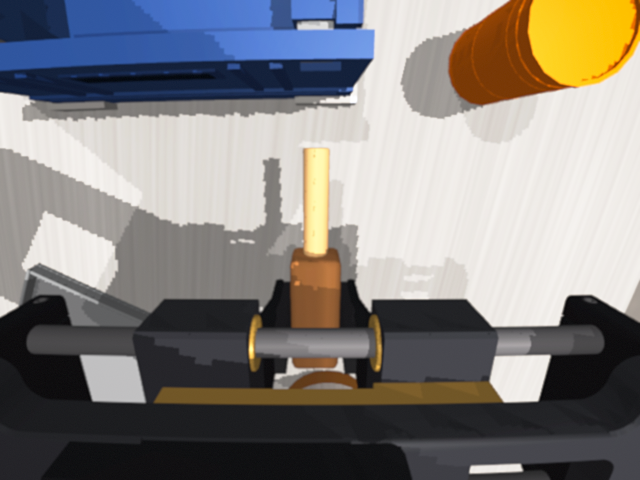

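```bash
python3 - <<'E'
from h import *
c=capture('wrist')
i=c['pixels'][:,:,::-1]; cv2.imwrite('pics/z11.png',cv2.resize(i[10:170,230:400],None,fx=3.5,fy=3.5,interpolation=cv2.INTER_CUBIC))
E
```

```text
(no output)
```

View pics/z11.png

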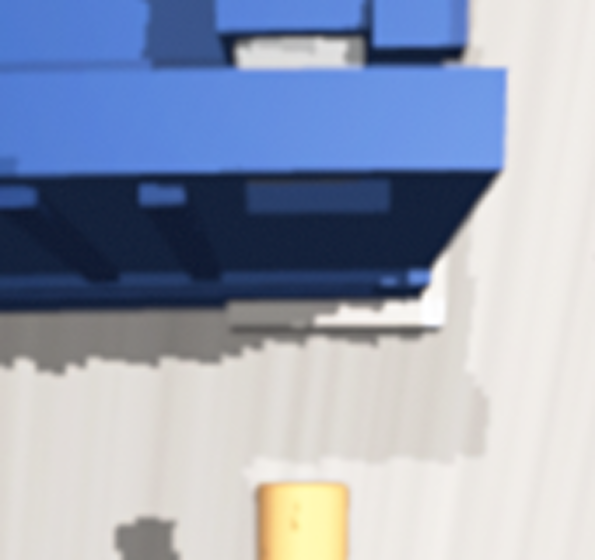

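```bash
python3 - <<'E'
from h import *
c=capture('wrist')
ex=crate(1,0)-crate(0,0);ey=crate(0,1)-crate(0,0)
p=np.array(read_state()['position'])
f=lambda u,z:np.round([(atz(c,u,z)[:2]-CR)@ex,(atz(c,u,z)[:2]-CR)@ey],4)
g=lambda x,y:(230+x/3.5,10+y/3.5)
print('mouth bot',f(g(318,212),.087),'nose',f(g(300,53),.103),'corner',f(g(504,170),.11),f(g(506,70),.11),'tip',f(g(304,485),p[2]+.0085),p)
E
```

```text
mouth bot [ 0.0825 -0.1303] nose [ 0.0803 -0.1167] corner [ 0.1025 -0.1303] [ 0.1023 -0.1205] tip [ 0.0806 -0.1641] [ 0.66973857 -0.22096128  0.08734766]
```

play_rows --rows '[[[0, 0, 0.002, 0, 0, 0, 0.01], [0, 0.012, 0.002, 0, 0, 0, 0.01], [0, 0.024, 0.002, 0, 0, 0, 0.01], [0, 0.03, 0.002, 0, 0, 0, 0.01], [0, 0.034, 0.002, 0, 0, 0, 0.01], [0, 0.038, 0.002, 0, 0, 0, 0.01], [0, 0.041, 0.002, 0, 0, 0, 0.01], [0, 0.043, 0.002, 0, 0, 0, 0.01], [0, 0.045, 0.002, 0, 0, 0, 0.01], [0, 0.045, 0.002, 0, 0, 0, 0.01]]]'

```text
time_s: 36.3
position: [0.6673, -0.1752, 0.0874]
tcp_rot: [[-0.0, -0.134, 0.991], [0.001, 0.991, 0.134], [-1.0, 0.002, -0.0]]
force: [-0.4, -1.0, -0.2]
opening: 0.271
```

```bash
python3 look.py a4
```

```text
t 36.4 pos [ 0.6673 -0.1753  0.0874] jaw 7.7 F [-0.1 -0.6 -0.4] open 24.0
```

View pics/a4.png

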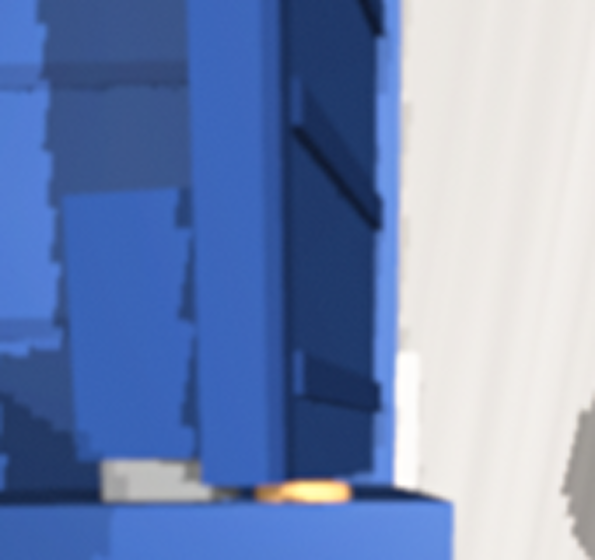

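View pics/a4s.png

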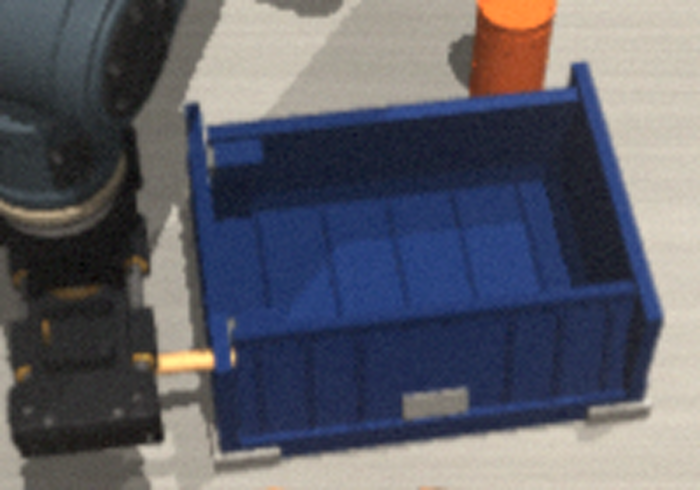

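Both sides are released, with the dowel tip showing at (303,490) in the crop. I'll return the dowel to its dish.

play_rows --rows '[[[0, -0.03, 0, 0, 0, 0, 0.01], [0, -0.07, 0, 0, 0, 0, 0.01], [-0.05, -0.075, 0, 0, 0, 0, 0.01], [-0.09, -0.075, 0, 0, 0, 0, 0.01], [-0.09, -0.075, 0, 0, 0, 0, 0.01]]]'

```text
time_s: 36.9
position: [0.6817, -0.2525, 0.1846]
tcp_rot: [[0.012, -0.134, 0.991], [-0.005, 0.991, 0.134], [-1.0, -0.007, 0.011]]
force: [0.6, -1.2, -0.6]
opening: 0.269
```

```bash
python3 - <<'E'
from h import *
goto(((.484,-.3485,.15),-101.5))
E
```

```text
t 36.9 pos [ 0.6817 -0.2525  0.1846] jaw 7.7 F [ 0.6 -1.2 -0.6] open 23.4
[ 0.484  -0.3485  0.15  ] -101.5 shift [ 0.0327 -0.0685 -0.2091] turn [109.2   0.8  -0.3] len 0.222
```

play_rows --rows '[[[0.01, -0.068, -0.209, 95, 0, 0, 0.01], [0.01, -0.068, -0.209, 95, 0, 0, 0.01], [0.01, -0.068, -0.209, 95, 0, 0, 0.01], [0.01, -0.068, -0.209, 95, 0, 0, 0.01], [0.01, -0.068, -0.209, 95, 0, 0, 0.01], [0.01, -0.068, -0.209, 95, 0, 0, 0.01], [0.01, -0.068, -0.209, 95, 0, 0, 0.01], [0.01, -0.068, -0.209, 95, 0, 0, 0.01], [0.01, -0.068, -0.209, 95, 0, 0, 0.01], [0.01, -0.068, -0.209, 95, 0, 0, 0.01], [0.01, -0.068, -0.209, 95, 0, 0, 0.01], [0.01, -0.068, -0.209, 95, 0, 0, 0.01]]]'

```text
time_s: 38.1
position: [0.4795, -0.3449, 0.1671]
tcp_rot: [[-0.0, 0.999, 0.048], [0.001, 0.048, -0.999], [-1.0, -0.0, -0.001]]
force: [0.1, 0.1, -1.1]
opening: 0.275
```

```bash
python3 - <<'E'
from h import *
cap('wrist','w12')
goto(((.484,-.3485,.0075),-101.5))
E
```

```text
t 38.15 pos [ 0.4795 -0.3451  0.1672] jaw -87.1 F [-0.5 -0.2 -0.8] open 23.5
[ 0.484  -0.3485  0.0075] -101.5 shift [0.1597 0.0044 0.0038] turn [14.4 -0.1  0. ] len 0.16
```

View pics/w12.png

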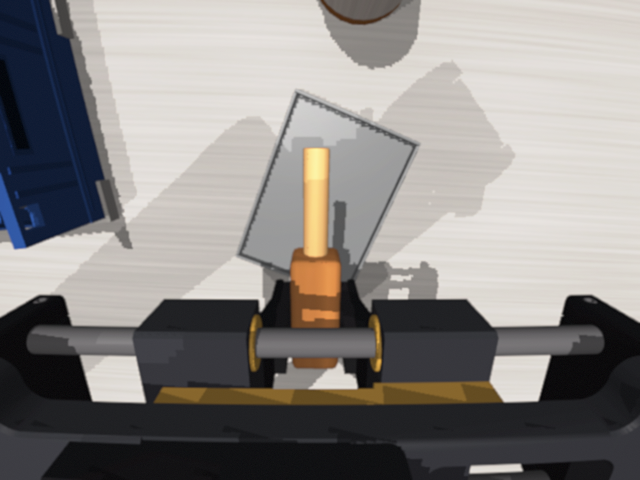

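play_rows --rows '[[[0.04, 0.004, 0.004, 8, 0, 0, 0.01], [0.08, 0.004, 0.004, 14.4, 0, 0, 0.01], [0.12, 0.004, 0.004, 14.4, 0, 0, 0.01], [0.145, 0.004, 0.004, 14.4, 0, 0, 0.01], [0.155, 0.004, 0.004, 14.4, 0, 0, 0.01], [0.158, 0.004, 0.004, 14.4, 0, 0, 0.01], [0.159, 0.004, 0.004, 14.4, 0, 0, 0.01], [0.159, 0.004, 0.004, 14.4, 0, 0, 0.01]]]'

```text
time_s: 38.95
position: [0.4847, -0.3503, 0.0099]
tcp_rot: [[0.002, 0.98, -0.201], [-0.002, -0.201, -0.98], [-1.0, 0.002, 0.002]]
force: [0.4, -0.0, -0.1]
opening: 0.272
```

play_rows --rows '[[[0.003, 0, 0, 0, 0, 0, 0.01], [0.003, 0, 0, 0, 0, 0, 0.01], [0.003, 0, 0, 0, 0, 0, 0.01]]]'

```text
time_s: 39.25
position: [0.4845, -0.3502, 0.0066]
tcp_rot: [[0.002, 0.979, -0.202], [-0.002, -0.202, -0.979], [-1.0, 0.002, 0.001]]
force: [1.2, -0.1, 2.6]
opening: 0.273
```

play_rows --rows '[[[0, 0, 0, 0, 0, 0, 0.05], [0, 0, 0, 0, 0, 0, 0.05], [0, 0, 0, 0, 0, 0, 0.05], [0, 0, 0, 0, 0, 0, 0.05], [-0.03, 0, 0, 0, 0, 0, 0.05], [-0.07, 0, 0, 0, 0, 0, 0.05], [-0.11, 0, 0, 0, 0, 0, 0.05], [-0.15, 0, 0, 0, 0, 0, 0.05], [-0.17, 0, 0, 0, 0, 0, 0.05], [-0.17, 0, 0, 0, 0, 0, 0.05]]]'

```text
time_s: 40.25
position: [0.4855, -0.3512, 0.1792]
tcp_rot: [[0.005, 0.979, -0.202], [-0.006, -0.202, -0.979], [-1.0, 0.006, 0.004]]
force: [1.3, -0.4, -0.8]
opening: 0.575
```

```bash
python3 - <<'E'
from h import *
cap('wrist','w13')
print(read_state()['joint_positions'])
goto((crate(-.135,0,.2),8),(crate(-.135,0,.065),8))
E
```

```text
[-4.65593349e+01  3.11657844e+01  8.88795646e+01 -2.36307620e-03
  5.97620211e+01  5.50807144e+01]
t 40.3 pos [ 0.4844 -0.3501  0.177 ] jaw -101.6 F [ 0.6 -0.   0.1] open 50.2
[ 0.4252 -0.0109  0.2   ] 8 shift [-0.024  -0.1263 -0.3202] turn [-109.6    0.2    0. ] len 0.345
[ 0.4252 -0.0109  0.065 ] 8 shift [ 0.111  -0.1267 -0.3205] turn [-109.6    0.2    0. ] len 0.362
```

View pics/w13.png

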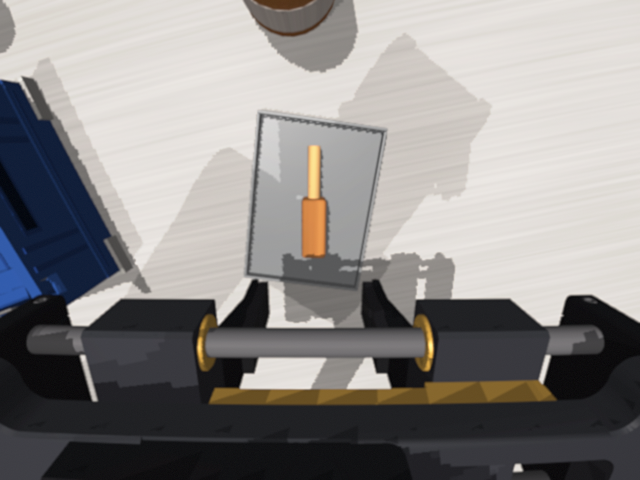

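The dowel lies in the dish at (313,200). Next I fold the front side with the fingers closed.

```bash
python3 - <<'E'
from h import *
c=cap('top')
print('orange',atz(c,(276,342),.094),atz(c,(349,150),.094))
goto((crate(-.13,0,.2),-82))
E
```

```text
orange [0.37025445 0.07944921 0.094     ] [ 0.76225485 -0.07224897  0.094     ]
t 40.35 pos [ 0.4835 -0.3492  0.1754] jaw -101.6 F [-0.8 -0.1 -0.3] open 49.9
[ 0.4302 -0.0102  0.2   ] -82 shift [-0.0245 -0.1207 -0.3213] turn [-19.6  -0.    0. ] len 0.344
```

play_rows --rows '[[[-0.024, -0.12, -0.321, -19.6, 0, 0, 0.0], [-0.024, -0.12, -0.321, -19.6, 0, 0, 0.0], [-0.024, -0.12, -0.321, -19.6, 0, 0, 0.0], [-0.024, -0.12, -0.321, -19.6, 0, 0, 0.0], [-0.024, -0.12, -0.321, -19.6, 0, 0, 0.0], [-0.024, -0.12, -0.321, -19.6, 0, 0, 0.0], [-0.024, -0.12, -0.321, -19.6, 0, 0, 0.0], [-0.024, -0.12, -0.321, -19.6, 0, 0, 0.0], [-0.024, -0.12, -0.321, -19.6, 0, 0, 0.0], [-0.024, -0.12, -0.321, -19.6, 0, 0, 0.0]]]'

```text
time_s: 41.35
position: [0.4313, -0.0118, 0.1987]
tcp_rot: [[-0.001, 0.99, 0.138], [-0.0, 0.138, -0.99], [-1.0, -0.001, -0.0]]
force: [0.8, -0.3, 0.1]
opening: -0.002
```

```bash
python3 - <<'E'
from h import *
goto((crate(-.13,0,.065),-82),(crate(-.05,0,.065),-82))
cap('wrist','w14')
E
```

```text
t 41.35 pos [ 0.4313 -0.0118  0.1987] jaw -82.1 F [ 0.8 -0.3  0.1] open -0.2
[ 0.4302 -0.0102  0.065 ] -82 shift [ 0.1337 -0.0007 -0.0017] turn [-0.1 -0.   0.1] len 0.134
[0.5094 0.0009 0.065 ] -82 shift [ 0.1337  0.0793 -0.0018] turn [-0.1 -0.   0.1] len 0.155
```

View pics/w14.png

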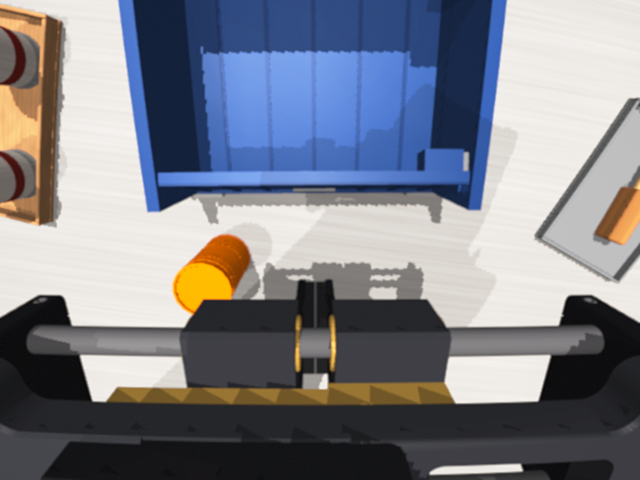

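play_rows --rows '[[[0.05, 0, 0, 0, 0, 0, 0], [0.09, 0, 0, 0, 0, 0, 0], [0.125, 0, 0, 0, 0, 0, 0], [0.132, 0, 0, 0, 0, 0, 0], [0.132, 0.02, 0, 0, 0, 0, 0], [0.132, 0.035, 0, 0, 0, 0, 0], [0.132, 0.045, 0, 0, 0, 0, 0], [0.132, 0.055, 0, 0, 0, 0, 0], [0.132, 0.055, 0, 0, 0, 0, 0]]]'

```text
time_s: 42.3
position: [0.4881, -0.004, 0.0683]
tcp_rot: [[0.004, 0.99, 0.138], [-0.001, 0.138, -0.99], [-1.0, 0.004, 0.002]]
force: [-0.2, 0.0, 0.4]
opening: 0.005
```

```bash
python3 look.py b1; python3 -c "
from h import *
cap('wrist','b1w')"
```

```text
t 42.4 pos [ 0.486  -0.0035  0.068 ] jaw -82.1 F [ 0.6 -0.7 -0.5] open 0.4
```

View pics/b1w.png

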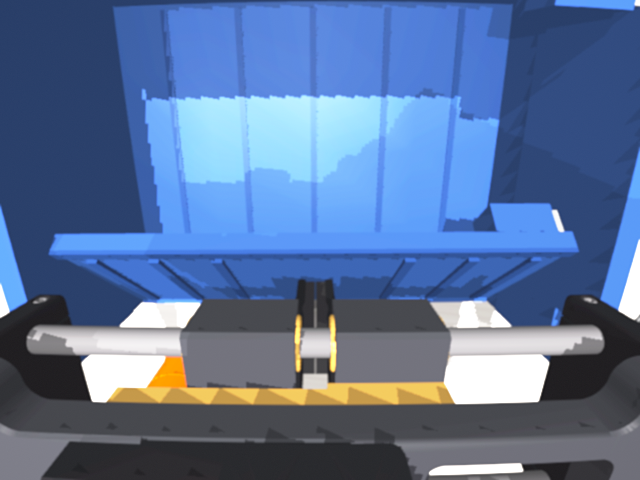

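View pics/b1s.png

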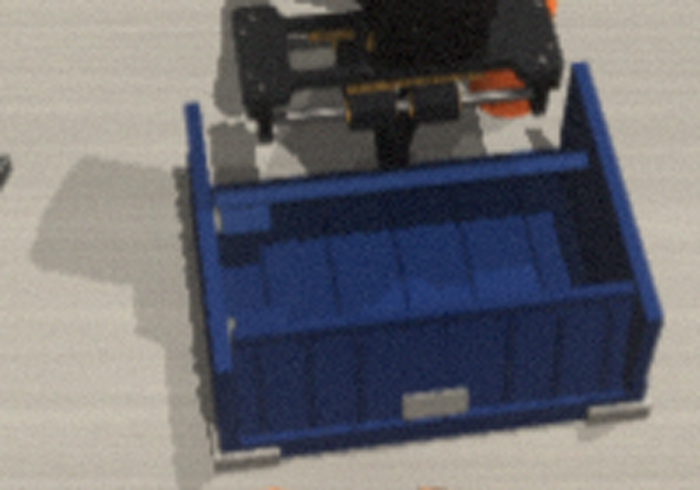

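The front panel is tilting. I'll push on.

play_rows --rows '[[[0, 0.008, 0, 0, 0, 0, 0], [0, 0.016, 0, 0, 0, 0, 0], [0, 0.024, 0, 0, 0, 0, 0], [0, 0.03, 0, 0, 0, 0, 0], [0, 0.03, 0, 0, 0, 0, 0], [0, 0.03, 0, 0, 0, 0, 0]]]'

```text
time_s: 43.05
position: [0.5153, 0.0009, 0.0674]
tcp_rot: [[-0.0, 0.99, 0.139], [0.0, 0.139, -0.99], [-1.0, -0.0, -0.0]]
force: [-0.8, 0.7, -0.6]
opening: 0.01
```

```bash
python3 look.py b2
```

```text
t 43.15 pos [0.5148 0.0009 0.0674] jaw -82.0 F [ 0.  -0.1 -0. ] open 0.4
```

View pics/b2s.png

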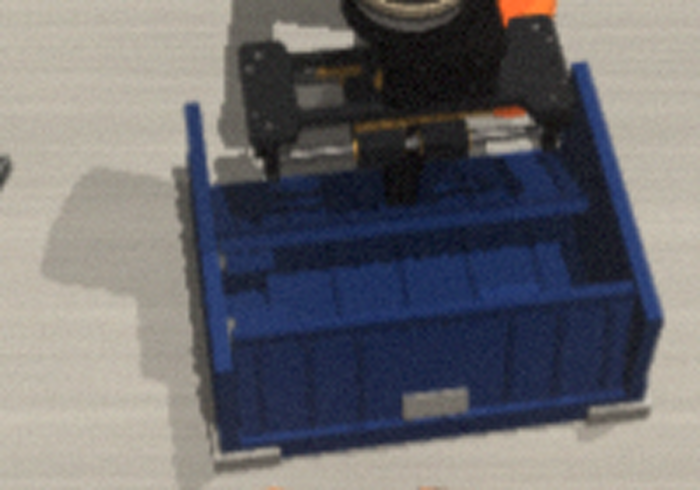

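play_rows --rows '[[[0, 0.01, 0, 0, 0, 0, 0], [0, 0.018, 0, 0, 0, 0, 0], [0, 0.025, 0, 0, 0, 0, 0], [0, 0.025, 0, 0, 0, 0, 0], [0, 0.025, 0, 0, 0, 0, 0], [0, 0.025, 0, 0, 0, 0, 0]]]'

```text
time_s: 43.75
position: [0.5395, 0.0044, 0.0674]
tcp_rot: [[-0.001, 0.99, 0.139], [0.0, 0.139, -0.99], [-1.0, -0.001, -0.0]]
force: [-0.0, -0.2, 0.0]
opening: 0.005
```

```bash
python3 look.py b3
```

```text
t 43.85 pos [0.5396 0.0043 0.0675] jaw -82.0 F [-0.3  0.4 -0.2] open 0.6
```

View pics/b3s.png

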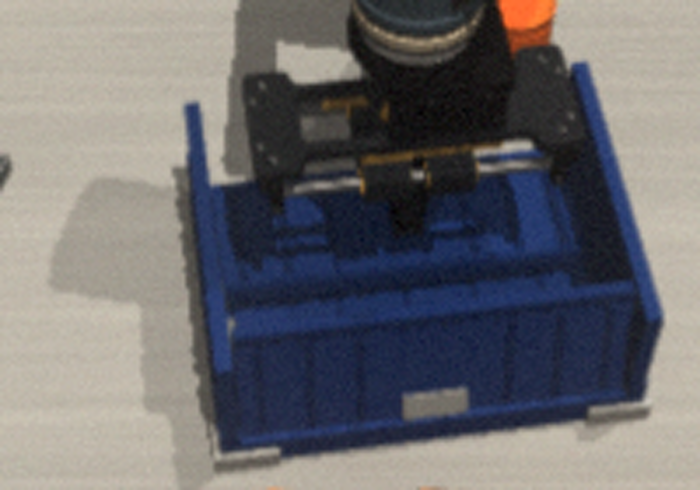

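play_rows --rows '[[[-0.05, 0, 0, 0, 0, 0, 0], [-0.1, 0, 0, 0, 0, 0, 0], [-0.135, 0, 0, 0, 0, 0, 0], [-0.135, 0.05, 0, 0, 0, 0, 0], [-0.135, 0.1, 0, 0, 0, 0, 0], [-0.135, 0.14, 0, 0, 0, 0, 0], [-0.135, 0.155, 0, 0, 0, 0, 0], [-0.135, 0.155, 0, 0, 0, 0, 0]]]'

```text
time_s: 44.65
position: [0.6951, 0.0259, 0.2018]
tcp_rot: [[0.001, 0.99, 0.139], [-0.0, 0.139, -0.99], [-1.0, 0.001, 0.0]]
force: [0.1, 0.3, 0.6]
opening: 0.006
```

```bash
python3 - <<'E'
from h import *
goto((crate(.135,0,.065),-82))
cap('wrist','w15')
E
```

```text
t 44.65 pos [0.6951 0.0259 0.2018] jaw -82.0 F [0.1 0.3 0.6] open 0.5
[0.6926 0.0267 0.065 ] -82 shift [ 0.1368 -0.0025 -0.0011] turn [-0.  0. -0.] len 0.137
```

View pics/w15.png

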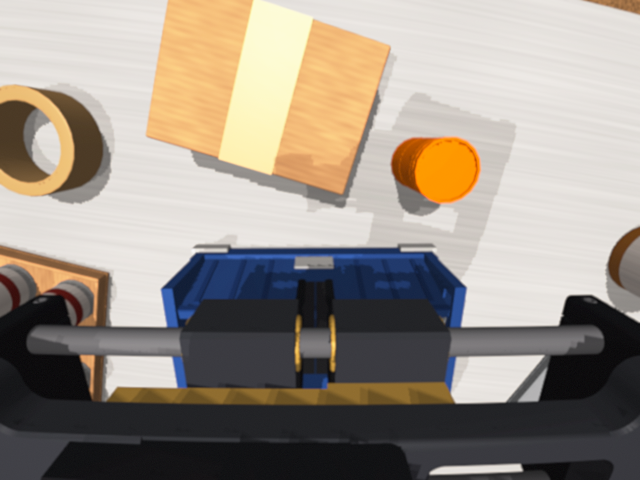

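play_rows --rows '[[[0.05, 0, 0, 0, 0, 0, 0], [0.09, 0, 0, 0, 0, 0, 0], [0.125, 0, 0, 0, 0, 0, 0], [0.135, 0, 0, 0, 0, 0, 0], [0.135, -0.02, 0, 0, 0, 0, 0], [0.135, -0.035, 0, 0, 0, 0, 0], [0.135, -0.045, 0, 0, 0, 0, 0], [0.135, -0.055, 0, 0, 0, 0, 0], [0.135, -0.065, 0, 0, 0, 0, 0], [0.135, -0.075, 0, 0, 0, 0, 0], [0.135, -0.085, 0, 0, 0, 0, 0], [0.135, -0.085, 0, 0, 0, 0, 0]]]'

```text
time_s: 45.9
position: [0.6067, 0.0141, 0.0673]
tcp_rot: [[-0.004, 0.99, 0.138], [0.0, 0.138, -0.99], [-1.0, -0.004, -0.001]]
force: [-0.6, -0.0, -0.4]
opening: 0.001
```

play_rows --rows '[[[0, -0.008, 0, 0, 0, 0, 0], [0, -0.016, 0, 0, 0, 0, 0], [0, -0.024, 0, 0, 0, 0, 0], [0, -0.03, 0, 0, 0, 0, 0], [0, -0.03, 0, 0, 0, 0, 0], [0, -0.03, 0, 0, 0, 0, 0]]]'

```text
time_s: 46.5
position: [0.5798, 0.0097, 0.0676]
tcp_rot: [[0.0, 0.99, 0.138], [-0.0, 0.138, -0.99], [-1.0, 0.0, 0.0]]
force: [-0.5, 0.1, -0.6]
opening: 0.005
```

play_rows --rows '[[[-0.05, 0, 0, 0, 0, 0, 0], [-0.1, 0, 0, 0, 0, 0, 0], [-0.135, 0, 0, 0, 0, 0, 0], [-0.135, 0, 0, 0, 0, 0, 0]]]'

```text
time_s: 46.9
position: [0.5842, 0.0093, 0.2085]
tcp_rot: [[0.013, 0.99, 0.139], [-0.002, 0.139, -0.99], [-1.0, 0.013, 0.004]]
force: [1.1, 0.1, 0.7]
opening: 0.005
```

```bash
python3 - <<'E'
from h import *
goto((crate(0,.165,.2),-82),(crate(0,-.165,.2),-82))
cap('wrist','w16')
c2=cap('scene'); j=c2['pixels'][:,:,::-1]; cv2.imwrite(f'pics/s16.png',cv2.resize(cv2.convertScaleAbs(j[160:300,220:420],alpha=1.8),None,fx=3.5,fy=3.5))
E
```

```text
t 46.9 pos [0.5842 0.0093 0.2085] jaw -82.0 F [1.1 0.1 0.7] open 0.4
[0.5359 0.1713 0.2   ] -82 shift [ 0.0075 -0.0254 -0.1672] turn [-0.   0.2 -0.7] len 0.169
[ 0.5819 -0.1555  0.2   ] -82 shift [ 0.0088 -0.0252  0.1628] turn [-0.   0.2 -0.7] len 0.165
```

View pics/s16.png

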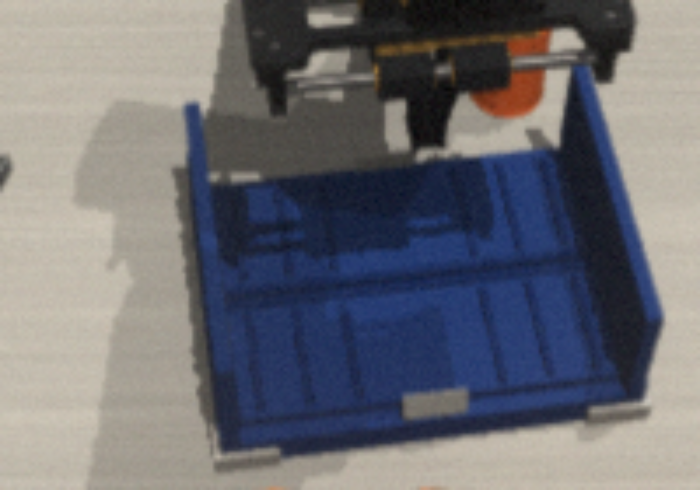

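View pics/w16.png

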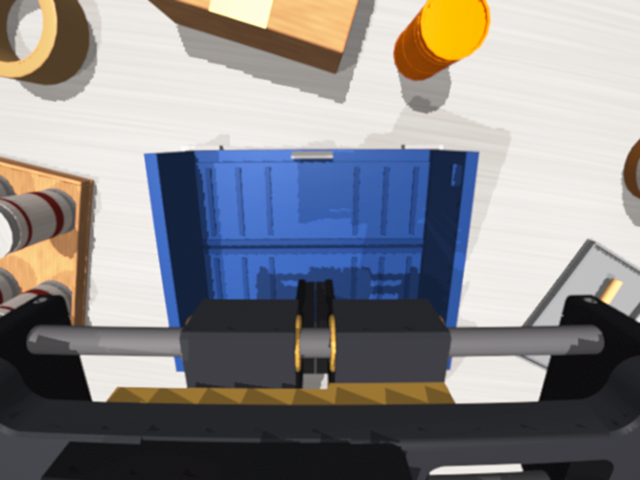

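Both long sides lie flat. Next is the left end.

play_rows --rows '[[[0.0, -0.022, -0.167, 0, 0, 0, 0], [0.0, -0.022, -0.167, 0, 0, 0, 0], [0.0, -0.022, -0.167, 0, 0, 0, 0], [0.0, -0.022, -0.167, 0, 0, 0, 0], [0.04, -0.022, -0.167, 0, 0, 0, 0], [0.08, -0.022, -0.167, 0, 0, 0, 0], [0.12, -0.022, -0.167, 0, 0, 0, 0], [0.138, -0.022, -0.167, 0, 0, 0, 0], [0.138, -0.022, -0.167, 0, 0, 0, 0]]]'

```text
time_s: 47.9
position: [0.5306, 0.1717, 0.0598]
tcp_rot: [[-0.011, 0.99, 0.138], [-0.001, 0.138, -0.99], [-1.0, -0.011, -0.0]]
force: [0.6, 0.3, 0.6]
opening: 0.007
```

```bash
python3 - <<'E'
from h import *
goto((crate(0,.09,.068),-82))
E
```

```text
t 47.9 pos [0.5306 0.1717 0.0598] jaw -82.0 F [0.6 0.3 0.6] open 0.6
[0.5464 0.097  0.068 ] -82 shift [-0.0083  0.0052  0.0761] turn [-0.  -0.   0.6] len 0.077
```

play_rows --rows '[[[-0.008, 0.005, 0.01, 0, 0, 0, 0], [-0.008, 0.005, 0.02, 0, 0, 0, 0], [-0.008, 0.005, 0.03, 0, 0, 0, 0], [-0.008, 0.005, 0.04, 0, 0, 0, 0], [-0.008, 0.005, 0.05, 0, 0, 0, 0], [-0.008, 0.005, 0.06, 0, 0, 0, 0], [-0.008, 0.005, 0.07, 0, 0, 0, 0], [-0.008, 0.005, 0.08, 0, 0, 0, 0], [-0.008, 0.005, 0.08, 0, 0, 0, 0]]]'

```text
time_s: 48.8
position: [0.5511, 0.092, 0.0724]
tcp_rot: [[-0.0, 0.991, 0.137], [-0.0, 0.137, -0.991], [-1.0, -0.0, 0.0]]
force: [0.4, 0.4, 0.1]
opening: 0.002
```

```bash
python3 - <<'E'
from h import *
goto((crate(0,.165,.2),-82),(crate(0,-.165,.2),-82))
c2=cap('scene'); j=c2['pixels'][:,:,::-1]; cv2.imwrite(f'pics/s17.png',cv2.resize(cv2.convertScaleAbs(j[160:300,220:420],alpha=1.8),None,fx=3.5,fy=3.5))
E
```

```text
t 48.8 pos [0.5511 0.092  0.0724] jaw -82.1 F [0.4 0.4 0.1] open 0.2
[0.5359 0.1713 0.2   ] -82 shift [-0.1276 -0.0042 -0.0805] turn [-0.1  0.   0. ] len 0.151
[ 0.5819 -0.1555  0.2   ] -82 shift [-0.1275 -0.0033  0.2495] turn [-0.1  0.   0. ] len 0.28
```

View pics/s17.png

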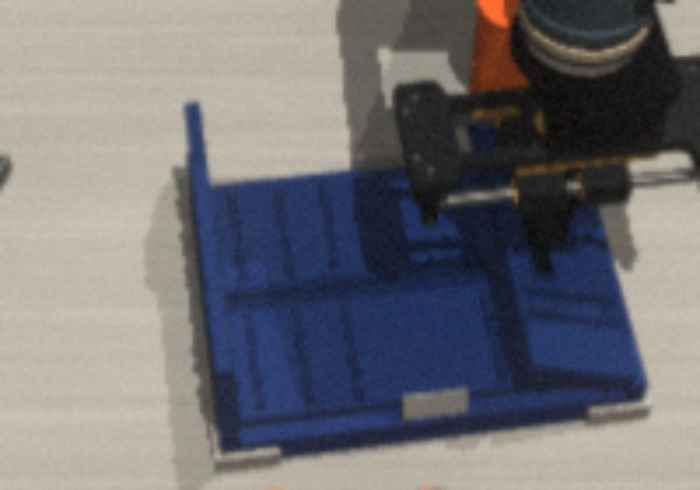

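play_rows --rows '[[[0, 0, 0.01, 0, 0, 0, 0], [0, 0, 0.02, 0, 0, 0, 0], [0, 0, 0.028, 0, 0, 0, 0], [0, 0, 0.028, 0, 0, 0, 0], [0, 0, 0.028, 0, 0, 0, 0]]]'

```text
time_s: 49.35
position: [0.5547, 0.0656, 0.0725]
tcp_rot: [[-0.0, 0.99, 0.138], [0.0, 0.138, -0.99], [-1.0, -0.0, -0.0]]
force: [0.3, -0.0, 0.6]
opening: 0.009
```

play_rows --rows '[[[-0.05, 0, 0, 0, 0, 0, 0], [-0.1, 0, 0, 0, 0, 0, 0], [-0.135, 0, 0, 0, 0, 0, 0], [-0.135, 0, 0, 0, 0, 0, 0]]]'

```text
time_s: 49.75
position: [0.5583, 0.0662, 0.2131]
tcp_rot: [[0.012, 0.99, 0.139], [-0.001, 0.139, -0.99], [-1.0, 0.012, 0.002]]
force: [0.6, 0.4, -0.6]
opening: 0.005
```

```bash
python3 - <<'E'
from h import *
goto((crate(0,-.165,.2),-82))
c2=cap('scene'); j=c2['pixels'][:,:,::-1]; cv2.imwrite(f'pics/s18.png',cv2.resize(cv2.convertScaleAbs(j[160:300,220:420],alpha=1.8),None,fx=3.5,fy=3.5))
E
```

```text
t 49.75 pos [0.5583 0.0662 0.2131] jaw -82.0 F [ 0.6  0.4 -0.6] open 0.4
[ 0.5819 -0.1555  0.2   ] -82 shift [ 0.0135 -0.0077  0.2228] turn [-0.   0.1 -0.7] len 0.223
```

View pics/s18.png

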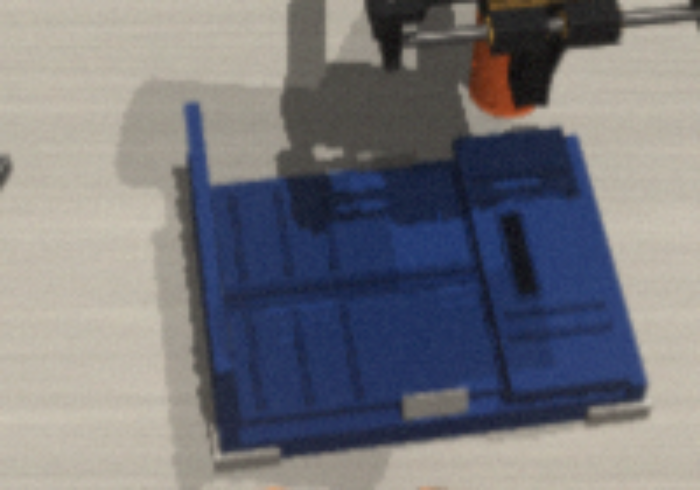

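The left end is flat. Now the right end.

play_rows --rows '[[[0.0, -0.006, 0.223, 0, 0, 0, 0], [0.0, -0.006, 0.223, 0, 0, 0, 0], [0.0, -0.006, 0.223, 0, 0, 0, 0], [0.0, -0.006, 0.223, 0, 0, 0, 0], [0.0, -0.006, 0.223, 0, 0, 0, 0], [0.04, -0.006, 0.223, 0, 0, 0, 0], [0.08, -0.006, 0.223, 0, 0, 0, 0], [0.12, -0.006, 0.223, 0, 0, 0, 0], [0.138, -0.006, 0.223, 0, 0, 0, 0], [0.138, -0.006, 0.223, 0, 0, 0, 0]]]'

```text
time_s: 50.8
position: [0.5756, -0.1538, 0.0646]
tcp_rot: [[-0.01, 0.99, 0.138], [0.005, 0.139, -0.99], [-1.0, -0.009, -0.006]]
force: [-0.2, 0.6, 0.2]
opening: 0.004
```

```bash
python3 - <<'E'
from h import *
goto((crate(0,-.06,.07),-82))
E
```

```text
t 50.8 pos [ 0.5756 -0.1538  0.0646] jaw -82.0 F [-0.2  0.6  0.2] open 0.4
[ 0.5673 -0.0515  0.07  ] -82 shift [-0.0049  0.0059 -0.1025] turn [-0.  -0.4  0.5] len 0.103
```

play_rows --rows '[[[-0.005, 0.005, -0.01, 0, 0, 0, 0], [-0.005, 0.005, -0.02, 0, 0, 0, 0], [-0.005, 0.005, -0.03, 0, 0, 0, 0], [-0.005, 0.005, -0.04, 0, 0, 0, 0], [-0.005, 0.005, -0.05, 0, 0, 0, 0], [-0.005, 0.005, -0.06, 0, 0, 0, 0], [-0.005, 0.005, -0.07, 0, 0, 0, 0], [-0.005, 0.005, -0.08, 0, 0, 0, 0], [-0.005, 0.005, -0.09, 0, 0, 0, 0], [-0.005, 0.005, -0.1, 0, 0, 0, 0], [-0.005, 0.005, -0.105, 0, 0, 0, 0], [-0.005, 0.005, -0.105, 0, 0, 0, 0]]]'

```text
time_s: 52.0
position: [0.5697, -0.0502, 0.0744]
tcp_rot: [[-0.001, 0.99, 0.14], [0.0, 0.14, -0.99], [-1.0, -0.001, -0.0]]
force: [0.8, 0.6, 0.4]
opening: 0.008
```

play_rows --rows '[[[-0.05, 0, 0, 0, 0, 0, 0], [-0.1, 0, 0, 0, 0, 0, 0], [-0.15, 0, 0, 0, 0, 0, 0], [-0.18, 0, 0, 0, 0, 0, 0], [-0.2, 0, 0.05, 0, 0, 0, 0], [-0.2, -0.05, 0.05, 0, 0, 0, 0], [-0.2, -0.1, 0.05, 0, 0, 0, 0], [-0.2, -0.13, 0.05, 0, 0, 0, 0], [-0.2, -0.13, 0.05, 0, 0, 0, 0], [-0.2, -0.13, 0.05, 0, 0, 0, 0]]]'

```text
time_s: 53.0
position: [0.4485, -0.1193, 0.2751]
tcp_rot: [[0.002, 0.991, 0.137], [-0.001, 0.137, -0.991], [-1.0, 0.002, 0.001]]
force: [0.8, -0.4, 0.6]
opening: 0.005
```

```bash
python3 - <<'E'
from h import *
goto()
for n in ['scene','top']:
    c2=cap(n); j=c2['pixels'][:,:,::-1]; cv2.imwrite(f'pics/{n}19.png',cv2.convertScaleAbs(j,alpha=1.7))
E
```

```text
t 53.0 pos [ 0.4485 -0.1193  0.2751] jaw -82.1 F [ 0.8 -0.4  0.6] open 0.4
```

View pics/scene19.png

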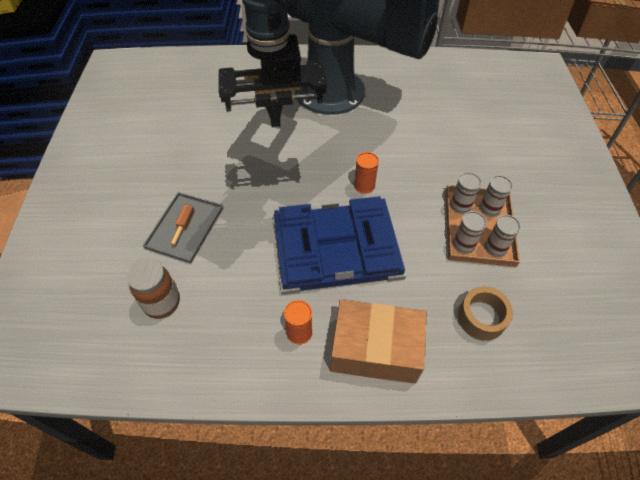

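View pics/top19.png

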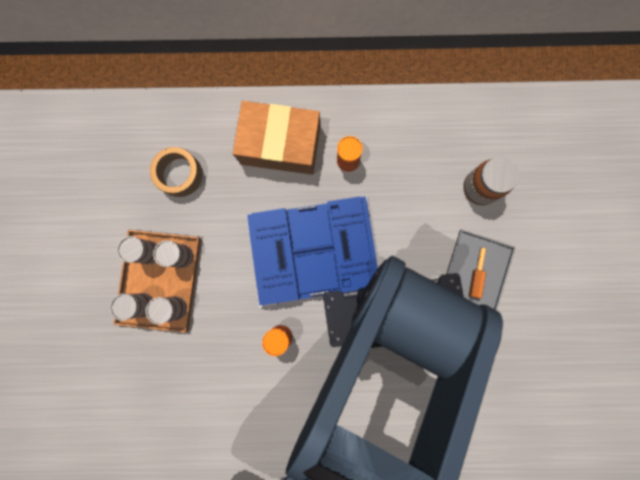

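```bash
python3 - <<'E'
from h import *
i=cv2.imread('pics/scene19.png'); cv2.imwrite('pics/zf.png',cv2.resize(i[180:300,255:425],None,fx=4.5,fy=4.5,interpolation=cv2.INTER_CUBIC))
c=capture('scene')
# predicted flat inner free edges of the ends (top z .046)
for y in (.046,-.046): print([proj(c,crate(x,y,.046)).round(1).tolist() for x in (-.1,.1)])
E
```

```text
[[349.0, 198.7], [365.6, 271.7]]
[[310.0, 202.9], [322.5, 276.9]]
```

View pics/zf.png

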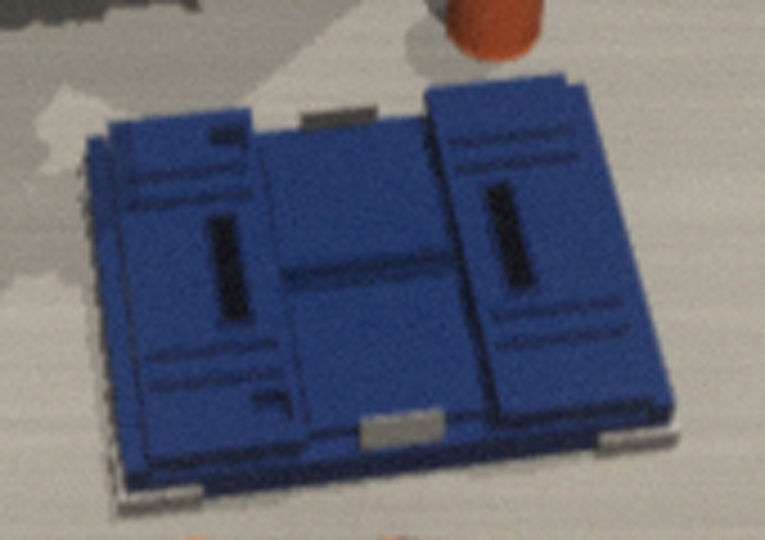

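Both ends' free edges fall within 3 px of where a flat panel should project, so I'm handing in.

```bash
python3 -c "
from rig import *
print(hand_in())"
```

```text
the job is handed in; nothing more can be done
None
```

The job is handed in, at about 53 s of the 208 s allowed; no verdict was reported.

- **Tins:** all four were in the crate, and all four now stand upright in the cardboard tray.
- **Catches:** I pushed the dowel through the front hole and then the back one. Both long sides tipped inward, with push forces of about 4 N at most.
- **Dowel:** it is back lying flat in its grey dish. It never slipped in the grip and was not knocked aside.
- **Folding:** I folded the front side, the back side, the left end and the right end, in that order.

**Last checks:** in the final pictures the crate lies flat, and three of the ends' free-edge corners match a flat panel to within about 3 px. The jar, carton, tape and both orange tins look unmoved, and the arm stands clear. No check failed. Early on, crate-corner positions from the wrist and fixed cameras differed by about 2–3 mm. I avoided that by lining up the dowel tip and each hole in the same wrist picture.

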